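# Lock out and tag the orbital shaker

### The arm

A 6-joint arm with a two-finger parallel gripper is mounted at the origin on a cart in front of the work surface, level with it; the furniture and walls round the work are solid. World frame = base frame: x ahead of the robot, y to its left, z up, the work surface at z = 0. Lengths are in m, angles in rad, forces in N, time in s.
With the tool pointing down it reaches from about 0.275 to 0.825 m from the base axis. Payload 5.2 kg.
Tool frame: the origin (TCP) lies on the centre line of the jaws, within the pads' length; the fingertips stand 14 mm ahead of it and the grasp point (between the pads) lies 5 mm behind it; y points along the fingers, x is the direction in which the jaws open and shut, and the axes are right-handed (so a half turn about y gives the same grasp; the last joint's range is limited). The gripper opens to 93 mm and grips with 3 to 60 N. Pads are 15 mm wide; open, the fingers measure 128 mm over their backs; the gripper's body (75 mm by 188 mm) begins 65 mm behind the grasp point.
Start: joints at [-1.467, 0.259, 1.535, -0, 1.348, -0.203], TCP at [0.166, -0.524, 0.233] pointing down, gripper open.
Joint ranges: [-3.14, 3.14], [-0.91, 2.08], [0.19, 2.58], [-1.22, 4.36], [0.22, 2.71], [-3.12, 3.12]. Speed limits (rad/s): [2.57, 2.57, 3.14, 3.14, 3.14, 3.14].

### API

Orientations are given as [roll, pitch, yaw] about the fixed x, y, z axes, in that order (R = Rz(yaw) Ry(pitch) Rx(roll)).
In Python, from cell import manip gives the robot as it stands.
- The arm moves only by the tool servo_tool, never from a script. Its argument "commands" is a list of rows, each an object with "xyz": the shift along the tool's x, y, z in mm, a list of three; "rotation": the turn, a rotation vector about the tool's x, y, z in rad, a list of three; "claw": the closure, from 0 (fully open) to 1 (shut). A call has 1 to 10 rows; each row is the pose to reach, as a shift and turn from the pose commanded when the call began, along the tool's axes at that moment; what a row does not reach only later rows make up. A row lasts 1/12 s, in which the tool goes at most 41.7 mm and 7.16 degrees, less where a joint would pass 70% of its speed; a pose out of reach is approached as far as the arm can. A call with a gripper value outside its range is refused whole. The fingers move at their own pace and stop on an object; "squeeze" is the grip in N (left out, the last holds). Time passes only in rows, so rows that repeat a pose let the fingers close. It gives the time, the measured TCP pose, the force and the opening at its end, in the units of the state.
- manip.get_obs(): the state, without advancing time (a new reading comes with each control period).
- manip.camera(name): name is "side" or "top" or "wrist"; returns a dict with "img" (400x640x3 uint8, red, green, blue), "depth" (400x640 float32, m along the optical axis (not along the pixel's ray), 0 where there is no reading), "vertical_fov" (degrees; the focal length in pixels is half the picture's height over the tangent of half this angle, whatever the lens; pixels are square), "cx", "cy" (the principal point, pixels), "dist" ([k1, k2, p1, p2, k3] as OpenCV has them; the pictures are not rectified), "R" (3x3) and "t" (3): a world point X has camera coordinates R X + t. Camera axes: x right, y down, z forward; pixel columns grow to the right and rows downward; lengths in m; the calibration is good to about 2 mm. A picture is of the moment at which its call begins.
- manip.job_done(): hands the job in, once; it reports no verdict.
The state is a dict: "clock": time; "q": joint angles; "qd": joint speeds; "tau": joint torques, N m; "position": TCP position; "orientation": TCP orientation; "contact_force": force on the tool from outside, world axes, zero at the start; "moment": the same for the moment, N m; "grip_width": finger opening in m.
Only numpy, scipy, OpenCV 4.12 (cv2) and the standard library are available. Lean on these libraries where they do the work, as an engineer would, in place of code of your own. Each camera call takes 0.05 s, during which the arm holds its last target. There are 200 camera calls.

### The job

The orbital shaker has to be made safe for servicing: turn its red isolator handle fully to off, swing the steel lockout hasp fully up out of the handle, and hang the red isolation tag on the raised hasp by its eye, right down on the handle. Then press the green start key fully in and let it go to prove the shaker is dead. Leave handle, hasp and tag locked out like that, and leave the other things on the bench where they stand.

Things in the scene. Friction and masses are not known exactly. Their poses are not given: they have to be found in the camera images.
- shaker: White orbital shaker, fixed to the bench, 210 mm wide, 260 mm deep; origin under its middle; its front (-x) carries the dark sloping control panel. Two foil-capped flasks stand on the platform behind the panel, tops up to 355 mm above the bench. To its right on the bench, nearer the robot, stands a fixed balance 182 mm high.
- panel: Sloping control panel, 196 mm wide, 112 mm up the slope, lower edge 42 mm above the bench. Origin: middle of its face. x points up the slope, y left along the panel, z straight out of it (38 degrees from vertical, leaning to the robot). The isolator turns about an axis parallel to z at x = 0, y = 0.014, in the middle of a yellow plate 88 mm square, 12 mm proud of the face.
- isolator_handle (a joint): Angle of the red isolator handle: 0 = on (points up the slope, along panel x, to the green mark), 1.571 = off, at its hard stop (a quarter turn anticlockwise as one faces the panel; points left along panel y, to the white mark). Starts near 0. Friction 0.12 N m, stays where left. Only within 0.1 of the off stop can the hasp be raised (its heel drops into a slot); the raised hasp locks the handle.
- handle_grip (a point): Middle of the handle's red grip bar, 30 mm off the panel's face, 7 mm from the turning axis. Bar: 66 mm long (26 mm behind the axis to 40 mm ahead of it), 22 mm wide, 15 to 39 mm off the panel's face; under it a round hub, 52 mm across, 16 mm off the face, on the yellow plate. x axis along the bar to its pointing end, z out of the panel.
- hasp_root (a point): Hinge of the hasp: 33 mm from the turning axis towards the handle's pointing end, 42 mm off the panel's face. Turns with the hasp: x along the tongue to its free end, y along the hinge (across the handle). Tongue 14 mm wide, 6 mm thick, 44 mm long, with a freely turning cross pin, 22 mm long and 10 mm thick, 40 mm from the hinge; folded, its last 37 mm stick out past the handle's end.
- lockout_hasp (a joint): Angle of the steel lockout hasp, a flat tongue hinged in the top of the handle near the pointing end: 0 = folded flat along the handle, sticking out past the handle's end; 1.571 = swung fully up, standing straight out of the panel (parallel to the panel's z). Starts close to 0, light friction (0.05 N m), stays where it is left.
- hasp_pinch (a point): Middle of the hasp's cross pin, 40 mm from the hinge. Pinched on the pin's ends (22 mm apart, along the hinge), the hasp can turn between the fingertips as it is carried round.
- tag_center (a point): Middle of the red isolation tag's plate (half-way through its thickness). Loose, 70 g: a rigid card holder 90 mm long, 54 mm wide, 8 mm thick, lying flat on the bench with its card up. x axis along the tag towards its eye, y across its width, z out of the card.
- tag_eye (a point): Centre of the tag's eye, 64 mm from the plate's centre along the tag's x: a round ring of 8 mm rod with a 32 mm opening (48 mm outside).
- start_key (a joint): Travel of the green start key: 0 = out, 0.006 m = fully in. Springs back by itself; about 5 N holds it fully in.
- start_key_top (a point): Centre of the start key's face (28 mm across, 20 mm off the panel), on the right of the panel. It is pressed straight into the panel, against z.
- reagent: Bystander: white plastic bottle with a blue cap, 60 mm across, 120 mm high, origin at its foot.
- beaker: Bystander: small clear beaker, 55 mm across, 71 mm high, origin at its foot.
- dish: Bystander: two stacked closed culture dishes, 59 mm across, 30 mm high, origin at the foot.
- petri_dish_a: Bystander: single closed culture dish in front of the shaker, 58 mm across, 15 mm high, origin at its foot.
Not all that is in view belongs to the job. Of the things like the part that bears tag_center, leave any that is pink; of the rest the larger one is meant.

How it is judged:
On the way, in this order (a step that is already met when the one before it is completed fails the run):
1. the isolator handle is turned to off (value of joint isolator_handle above 1.42 rad), for 0.2 s.
2. the hasp is swung up with the handle at off (value of joint isolator_handle above 1.42 rad and value of joint lockout_hasp above 1.4 rad), for 0.2 s.
3. the tag hangs by its eye on the raised hasp, down on the handle and let go (value of joint lockout_hasp above 1.35 rad and x of tag_eye in the frame of hasp_root between -0.01 and 0.025 m and y of tag_eye in the frame of hasp_root between -0.015 and 0.015 m and z of tag_eye in the frame of hasp_root between -0.016 and 0.016 m and angle between the z axis of tag_eye and the x axis of hasp_root, either way round below 0.9 rad and contact force between the fingers and tag below 0.05 N), for 0.3 s.
4. the start key is pressed in (value of joint start_key above 0.0045 m), for 0.05 s.
At the end, for the whole second after the job is handed in: The handle is within about 8 degrees of its off stop, the hasp stands up (more than 77 degrees), the hasp passes through the tag's eye with the eye's centre no more than 25 mm up the hasp from its hinge, the tag is still, and the start key is out again (value of joint isolator_handle above 1.42 rad and value of joint lockout_hasp above 1.35 rad and x of tag_eye in the frame of hasp_root between -0.01 and 0.025 m and y of tag_eye in the frame of hasp_root between -0.015 and 0.015 m and z of tag_eye in the frame of hasp_root between -0.016 and 0.016 m and angle between the z axis of tag_eye and the x axis of hasp_root, either way round below 0.9 rad and linear speed of tag below 0.02 m/s and value of joint start_key below 0.002 m); the robot touches nothing.
It fails at once if a bystander is pushed away or knocked over (distance of any of reagent, beaker, dish, petri_dish_a from where it was at the start of the episode above 0.03 m or angle between any of reagent, beaker's own z axis and vertical above 0.5 rad).
It also fails if it takes over 72 s, if anything falls off the work surface, if the arm or the gripper's body presses on something with over 40 N, if the wrist force passes 120 N, or if a joint passes its speed limit or range.

## Working session

There is one attempt and no reset: what is moved stays moved. The work goes in short steps, Python scripts to look and compute and a tool call to move; the robot and the scene stay as the last step left them, time stands still between calls to the robot, and variables do not carry over. Pictures are saved under pics/ and viewed, about 8 in all and at most 12, crops included, and the job is handed in when it is done.

Besides the shell and the picture viewer there is one more tool, called after "Call:" as name(argument=value, ...), one argument or row to a line, values as JSON. servo_tool: Moves the arm, as the interface text tells. Its arguments: {"type":"object","properties":{"commands":{"type":"array","items":{"type":"object","properties":{"xyz":{"type":"array","items":{"type":"number"}},"rotation":{"type":"array","items":{"type":"number"}},"claw":{"type":"number"}}}},"squeeze":{"type":"number"}},"required":["commands"]}

```bash
mkdir -p pics; ls; cat > h.py <<'E'
import numpy as np, cv2
from cell import manip
from scipy.spatial.transform import Rotation as Ro
def cam(n):
    c=manip.camera(n); f=200/np.tan(np.radians(c['vertical_fov'])/2)
    c['K']=np.array([[f,0,c['cx']],[0,f,c['cy']],[0,0,1.]]); c['d']=np.array(c['dist'],float)
    c['R']=np.array(c['R']);c['t']=np.array(c['t']);return c
def cloud(c):
    v,u=np.mgrid[0:400,0:640]; p=np.stack([u,v],-1).reshape(-1,1,2).astype(float)
    n=cv2.undistortPoints(p,c['K'],c['d']).reshape(400,640,2); z=c['depth'][...,None]
    X=np.concatenate([n*z,z],-1); return (X-c['t'])@c['R']
def proj(c,P): 
    return cv2.projectPoints(np.atleast_2d(P).astype(float),cv2.Rodrigues(c['R'])[0],c['t'],c['K'],c['d'])[0].reshape(-1,2)
def save(n,im): cv2.imwrite('pics/'+n,im[...,::-1])
E
python3 - <<'E'
from h import *
a=cam('top');b=cam('side')
for n,c in(('top',a),('side',b)):
    np.savez(n+'0.npz',**{k:c[k] for k in('img','depth','R','t','K','d')}); print(n,-c['R'].T@c['t'],c['R'][2],c['K'][0,0])
save('a.png',np.vstack([a['img'],b['img']])[:, :] if 0 else a['img']); save('b.png',b['img'])
print(manip.get_obs())
E
```

```text
pics
top [ 0.23085835 -0.1202784   1.5425282 ] [ 0.1653861   0.01602957 -0.98609862] 482.17295307449
side [0.47769061 1.30106225 0.95400177] [ 0.00325997 -0.85575454 -0.51737177] 426.75652941677686
{'clock': 0.1, 'q': array([-1.46682980e+00,  2.59284338e-01,  1.53593367e+00,  1.73951097e-05,
        1.34803559e+00, -2.02827722e-01]), 'qd': array([-0.00037572, -0.00258476, -0.00290173, -0.00138752, -0.00088984,
        0.00061805]), 'tau': array([ 1.66326634e-03, -4.38213229e+01, -2.84642780e+01,  7.19750812e-02,
        3.61857412e-02, -5.68146277e-05]), 'position': array([ 0.16606698, -0.52384503,  0.23190923]), 'orientation': array([-1.57044513,  0.00162349, -1.26400565]), 'contact_force': array([-0.10478416, -0.1579962 ,  0.20366473]), 'moment': array([ 0.03157029, -0.05202079,  0.00200113]), 'grip_width': 0.09265183316669295}
```

View pics/a.png

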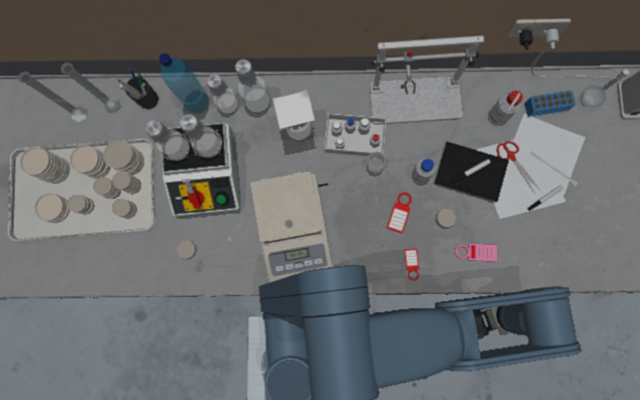

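View pics/b.png

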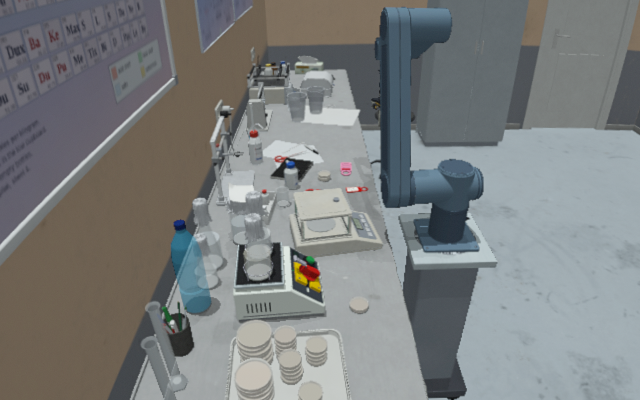

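Top view: the larger red tag is at (400,213) with its eye at (405,198); the smaller red tag at (412,262) and the pink one at (478,252) are decoys. The shaker panel is at about (200,197), with the red handle at (195,198) and the green key at (222,199).

```bash
python3 - <<'E'
from h import *
def ld(n): return dict(np.load(n+'0.npz'))
a=ld('top');b=ld('side')
im=cv2.resize(a['img'][175:220,160:245],None,fx=9,fy=9,interpolation=2)[:400,:765]
j=cv2.resize(b['img'][235:320,228:333],None,fx=4,fy=4,interpolation=2)
k=cv2.resize(a['img'][180:240,375:435],None,fx=4,fy=4,interpolation=2)
H=np.zeros((400,765-0,3),np.uint8);H[:im.shape[0]]=im; im=H
row=np.zeros((j.shape[0],765,3),np.uint8);row[:,:j.shape[1]]=j;row[:240,430:670]=k
cv2.imwrite('pics/c.png',np.vstack([im,row])[:750,:,::-1][::1])
for n,c in(('top',a),('side',b)):
    X=cloud(c); hsv=cv2.cvtColor(c['img'],cv2.COLOR_RGB2HSV)
    h,s,v=hsv[...,0].astype(int),hsv[...,1],hsv[...,2]
    box=(X[...,0]>.25)&(X[...,0]<.7)&(X[...,1]>.15)&(X[...,1]<.5)
    for nm,m in(('red',((h<8)|(h>172))&(s>150)&(v>80)&box),('yel',(h>20)&(h<32)&(s>150)&box),('grn',(h>45)&(h<80)&(s>120)&box)):
        P=X[m]; print(n,nm,len(P),np.round(np.median(P,0),4),np.round(np.percentile(P,[3,97],axis=0),3).tolist())
        if nm=='yel':
            Q=P
            for _ in range(4):
                m0=Q.mean(0);w=np.linalg.svd(Q-m0)[2][2];w*=np.sign(w[2]);Q=Q[abs((Q-m0)@w)<.006]
            print(' plane',m0,w,'tilt',np.degrees(np.arccos(w[2])),'yaw',np.degrees(np.arctan2(-w[1],-w[0])),len(Q))
    m=((h<8)|(h>172))&(s>130)&(v>80)&(X[...,0]>.2)&(X[...,0]<.6)&(X[...,1]<-.1)&(abs(X[...,2])<.04)
    nn,l,st,ce=cv2.connectedComponentsWithStats(m.astype(np.uint8))
    for i in range(1,nn):
        if st[i,4]>15:
            P=X[l==i];print(n,'tag',st[i],ce[i],np.round(P.mean(0),4),np.round(P.min(0),3),np.round(P.max(0),3))
    # height map info: shaker white top
X=cloud(a)
print('bystanders');
for u,v in((426,165),(376,162),(446,217),(187,250),(290,225),(412,262),(190,122),(205,140)): print(u,v,np.round(X[v,u],3))
E
```

```text
top red 172 [0.5095 0.3037 0.1089] [[0.485, 0.291, 0.087], [0.531, 0.329, 0.132]]
top yel 483 [0.5198 0.2942 0.0928] [[0.482, 0.265, 0.062], [0.555, 0.353, 0.117]]
 plane [0.51657468 0.30390903 0.09030031] [-0.60399087 -0.04991693  0.79542651] tilt 37.304440911653074 yaw 4.724482285285182 429
top grn 87 [0.5082 0.2327 0.0913] [[0.496, 0.22, 0.074], [0.523, 0.25, 0.102]]
top tag [387 192  25  41 215] [400.6        208.83255814] [ 0.484  -0.3285  0.0079] [ 0.409 -0.363 -0.004] [ 0.539 -0.283  0.017]
top tag [471 245   5  14  67] [472.97014925 251.40298507] [ 0.3445 -0.5511  0.0098] [ 0.323 -0.56  -0.001] [ 0.365 -0.543  0.018]
top tag [406 265  13  15  96] [412.48958333 270.48958333] [ 0.2868 -0.3592  0.0059] [ 0.26  -0.378 -0.002] [ 0.304 -0.339  0.015]
side red 204 [0.5076 0.3208 0.1061] [[0.486, 0.301, 0.084], [0.534, 0.333, 0.129]]
side yel 282 [0.5262 0.3386 0.0982] [[0.481, 0.284, 0.063], [0.555, 0.358, 0.116]]
 plane [0.51907029 0.3339583  0.09267085] [-0.60262789 -0.0161291   0.79785931] tilt 37.07383515805276 yaw 1.5331334401810828 236
side grn 53 [0.5083 0.2405 0.0908] [[0.499, 0.227, 0.081], [0.56, 0.313, 0.112]]
side tag [342 168   8   2  16] [345.5 168.5] [ 0.3438 -0.5498  0.0092] [ 0.326 -0.56   0.006] [ 0.361 -0.54   0.015]
side tag [358 187   5   5  17] [359.52941176 189.17647059] [ 0.2936 -0.3522  0.0054] [ 0.282 -0.374  0.   ] [ 0.302 -0.336  0.01 ]
bystanders
426 165 [ 0.598 -0.394  0.123]
376 162 [ 0.642 -0.254  0.001]
446 217 [ 0.452 -0.467  0.033]
187 250 [0.359 0.355 0.014]
290 225 [0.413 0.011 0.182]
412 262 [ 0.313 -0.358  0.009]
190 122 [0.663 0.255 0.351]
205 140 [0.647 0.244 0.246]
```

View pics/c.png

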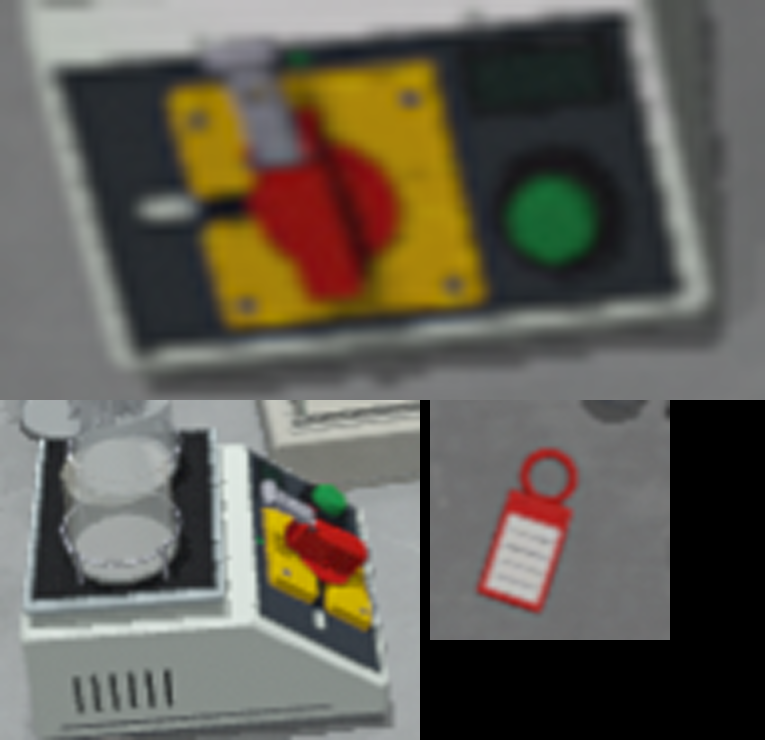

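Crops: the yellow plate's corners, the green key and the handle (with the hasp folded beyond its end, pointing up the slope) are all clear. The tag's eye lies up and to the right of its plate. Next I'll fit the poses.

```bash
cat >> h.py <<'E'
def ld(n): return dict(np.load(n+'0.npz'))
def panelR(yaw): # columns panel x,y,z in world
    t=np.radians(38); return Ro.from_euler('z',yaw).as_matrix()@np.array([[np.cos(t),0,-np.sin(t)],[0,1,0],[np.sin(t),0,np.cos(t)]])
def goto(p,R):
    o=manip.get_obs(); R0=Ro.from_euler('xyz',o['orientation']).as_matrix()
    d=R0.T@(np.array(p)-o['position'])*1000; r=Ro.from_matrix(R0.T@R).as_rotvec()
    print('t%.2f'%o['clock'],'xyz',np.round(d,1),'rot',np.round(r,3),'|d|%.0f ang%.0f'%(np.linalg.norm(d),np.degrees(np.linalg.norm(r))),'q6 %.2f'%o['q'][5])
E
python3 - <<'E'
from h import *
from scipy.optimize import least_squares
a=ld('top');b=ld('side')
pc=np.array([[168,95],[438,62],[488,300],[225,328]])
px=(pc+.5)/9-.5+[160,175]
h=.044
L=np.array([[h,.014+h,.012],[h,.014-h,.012],[-h,.014-h,.012],[-h,.014+h,.012]])
f=lambda s:(proj(a,np.array([s[0],s[1],.0765])+L@panelR(s[2]).T)-px).ravel()
r=least_squares(f,[.53,.29,.05]);print(r.x,np.round(r.fun,2))
f2=lambda s:(proj(a,np.array([s[0],s[1],s[3]])+L@panelR(s[2]).T)-px).ravel()
print('free z',least_squares(f2,[.53,.29,.05,.07]).x)
c=np.array([r.x[0],r.x[1],.0765]);R=panelR(r.x[2])
for n,cc in(('top',a),('side',b)):
    X=cloud(cc); hsv=cv2.cvtColor(cc['img'],cv2.COLOR_RGB2HSV).astype(int);P=(X-c)@R
    H,S=hsv[...,0],hsv[...,1]
    box=(abs(P[...,0])<.08)&(abs(P[...,1])<.12)&(abs(P[...,2])<.1)
    y=box&(H>20)&(H<32)&(S>150);g=box&(H>45)&(H<80)&(S>150);rd=box&((H<8)|(H>172))&(S>150)
    gr=box&(S<60)&(P[...,2]>.03)&(P[...,2]<.06)
    for nm,m in(('yel',y),('grn',g),('red',rd),('grey',gr)):
        print(n,nm,m.sum(),np.round(np.median(P[m],0),4),np.round(np.percentile(P[m],[3,97],axis=0),3).tolist())
# tag: intersect pixel rays with z=0.008 (plate top) ; refine by mask fit
hsv=cv2.cvtColor(a['img'],cv2.COLOR_RGB2HSV).astype(int)
m=((hsv[...,0]<8)|(hsv[...,0]>172))&(hsv[...,1]>110)
m=m.astype(np.uint8);m[:,:385]=0;m[:,415:]=0;m[:188]=0;m[238:]=0
v,u=np.nonzero(m)
def ray(u,v,z):
    n=cv2.undistortPoints(np.stack([u,v],-1).reshape(-1,1,2).astype(float),a['K'],a['d']).reshape(-1,2)
    d=np.c_[n,np.ones(len(n))]@a['R'];o=-a['R'].T@a['t'];return (o+d*((z-o[2])/d[:,2])[:,None])
W=ray(u,v,.008)[:,:2]
hull=cv2.convexHull(W.astype(np.float32)).reshape(-1,2)
def res(s):
    ca,sa=np.cos(s[2]),np.sin(s[2]);q=(hull-s[:2])@np.array([[ca,-sa],[sa,ca]])
    dx=np.maximum(abs(q[:,0])-.045,0);dy=abs(q[:,1])-.027
    plate=np.where((abs(q[:,0])<.045)&(abs(q[:,1])<.027),np.maximum(abs(q[:,0])-.045,abs(q[:,1])-.027),np.hypot(dx,np.maximum(dy,0)))
    ring=np.hypot(q[:,0]-.064,q[:,1])-.024
    return np.minimum(plate,ring)
best=min((least_squares(res,[.47,-.325,t]) for t in(-.5,-.25,0)),key=lambda r:r.cost);print('tag',best.x,len(hull),np.abs(best.fun).max())
s=best.x;print('eye',s[:2]+.064*np.array([np.cos(s[2]),np.sin(s[2])]),'proj plate,eye',proj(a,[[*s[:2],.008],[s[0]+.064*np.cos(s[2]),s[1]+.064*np.sin(s[2]),.004]]))
E
```

```text
[0.52639428 0.29713426 0.0918969 ] [ 0.42  0.11 -0.79  0.8  -0.43 -0.35  0.81 -0.56]
free z [0.51576706 0.28127784 0.08849987 0.12998047]
top yel 483 [ 0.0044 -0.0023  0.0164] [[-0.042, -0.031, 0.007], [0.044, 0.057, 0.022]]
top grn 73 [-0.0084 -0.0638  0.0277] [[-0.025, -0.075, 0.018], [0.001, -0.048, 0.033]]
top red 185 [0.0057 0.007  0.0411] [[-0.018, -0.005, 0.017], [0.038, 0.034, 0.048]]
top grey 74 [0.0618 0.0179 0.0516] [[0.034, 0.011, 0.044], [0.078, 0.029, 0.057]]
side yel 282 [0.0177 0.0424 0.0155] [[-0.041, -0.015, 0.006], [0.043, 0.06, 0.019]]
side grn 44 [-0.0092 -0.055   0.0254] [[-0.021, -0.067, 0.019], [0.001, -0.047, 0.031]]
side red 206 [0.0041 0.0249 0.0339] [[-0.021, 0.005, 0.019], [0.037, 0.038, 0.045]]
side grey 64 [0.0565 0.0216 0.0511] [[0.021, 0.01, 0.043], [0.076, 0.031, 0.056]]
tag [ 0.45585627 -0.31972284 -0.32899262] 28 0.0030247457791803475
eye [ 0.51642384 -0.34040059] proj plate,eye [[398.16001546 217.49301107]
 [403.77385718 199.07878683]]
```

```bash
cat >> h.py <<'E'
C=np.array([.5264,.2971,.0765]);YAW=.092;PR=panelR(YAW)
def P(x,y,z): return C+PR@np.array([x,y,z])   # panel -> world
RH=np.c_[-PR[:,1],-PR[:,2],PR[:,0]]   # bar upright grasp
RO=np.c_[PR[:,0],-PR[:,2],PR[:,1]]    # after quarter turn
E
python3 - <<'E'
from h import *
o=manip.get_obs();R0=Ro.from_euler('xyz',o['orientation']).as_matrix()
goto([.36,-.15,.36],R0)
goto(P(0,.014,.17),RH)
print(P(0,.014,.17))
E
```

```text
t0.10 xyz [-298.  -127.5  297.8] rot [0. 0. 0.] |d|440 ang0 q6 -0.20
t0.10 xyz [-709.7   22.8  492.2] rot [ 0.66   0.206 -0.073] |d|864 ang40 q6 -0.20
[0.42089398 0.30142543 0.21046183]
```

Call:
servo_tool(
  commands=[
    {"xyz":[0,-60,0],"claw":0.5},
    {"xyz":[-60,-120,60],"claw":0.5},
    {"xyz":[-300,-130,300],"claw":0.5},
    {"xyz":[-300,-130,300],"claw":0.5},
    {"xyz":[-300,-130,300],"claw":0.5},
    {"xyz":[-300,-130,300],"claw":0.5},
    {"xyz":[-300,-130,300],"claw":0.5},
    {"xyz":[-300,-130,300],"claw":0.5},
    {"xyz":[-300,-130,300],"claw":0.5},
    {"xyz":[-300,-130,300],"claw":0.5},
  ],
)

```text
schema error: expected keys xyz, rotation, claw
```

```bash
python3 - <<'E'
from h import *
goto(P(0,.014,.17),RH)
E
```

```text
t0.10 xyz [-709.7   22.8  492.2] rot [ 0.66   0.206 -0.073] |d|864 ang40 q6 -0.20
```

Call:
servo_tool(
  commands=[
    {"xyz":[0,-60,0],"rotation":[0,0,0],"claw":0.5},
    {"xyz":[-60,-120,60],"rotation":[0,0,0],"claw":0.5},
    {"xyz":[-300,-130,300],"rotation":[0,0,0],"claw":0.5},
    {"xyz":[-300,-130,300],"rotation":[0,0,0],"claw":0.5},
    {"xyz":[-300,-130,300],"rotation":[0,0,0],"claw":0.5},
    {"xyz":[-300,-130,300],"rotation":[0,0,0],"claw":0.5},
    {"xyz":[-300,-130,300],"rotation":[0,0,0],"claw":0.5},
    {"xyz":[-300,-130,300],"rotation":[0,0,0],"claw":0.5},
    {"xyz":[-300,-130,300],"rotation":[0,0,0],"claw":0.5},
    {"xyz":[-300,-130,300],"rotation":[0,0,0],"claw":0.5},
  ],
)

```text
clock: 0.93
position: [0.3321, -0.2026, 0.353]
orientation: [-1.571, 0.0, -1.265]
contact_force: [-0.1, -0.2, -0.5]
grip_width: 0.046
```

```bash
python3 - <<'E'
from h import *
goto(P(0,.014,.17),RH)
E
```

```text
t0.93 xyz [-453.8  142.6  236.5] rot [ 0.661  0.206 -0.071] |d|531 ang40 q6 0.43
```

Call:
servo_tool(
  commands=[
    {"xyz":[-300,0,150],"rotation":[0.1,0.03,0],"claw":0.5},
    {"xyz":[-300,0,150],"rotation":[0.2,0.06,0],"claw":0.5},
    {"xyz":[-300,0,150],"rotation":[0.3,0.1,0],"claw":0.5},
    {"xyz":[-300,0,150],"rotation":[0.4,0.12,0],"claw":0.5},
    {"xyz":[-300,0,150],"rotation":[0.5,0.15,-0.05],"claw":0.5},
    {"xyz":[-300,0,150],"rotation":[0.66,0.206,-0.071],"claw":0.5},
    {"xyz":[-300,0,150],"rotation":[0.66,0.206,-0.071],"claw":0.5},
    {"xyz":[-454,143,236],"rotation":[0.66,0.206,-0.071],"claw":0.5},
    {"xyz":[-454,143,236],"rotation":[0.66,0.206,-0.071],"claw":0.5},
    {"xyz":[-454,143,236],"rotation":[0.66,0.206,-0.071],"claw":0.5},
  ],
)

```text
clock: 1.77
position: [0.3879, 0.132, 0.3074]
orientation: [-0.909, -0.001, -1.482]
contact_force: [0.5, -2.7, -0.4]
grip_width: 0.0465
```

```bash
python3 - <<'E'
from h import *
goto(P(0,.014,.17),RH)
E
```

```text
t1.77 xyz [-165.9  105.8  -21.7] rot [ 0.001 -0.002  0.003] |d|198 ang0 q6 1.47
```

Call:
servo_tool(
  commands=[
    {"xyz":[-166,106,-22],"rotation":[0,0,0],"claw":0.5},
    {"xyz":[-166,106,-22],"rotation":[0,0,0],"claw":0.5},
    {"xyz":[-166,106,-22],"rotation":[0,0,0],"claw":0.5},
    {"xyz":[-166,106,-22],"rotation":[0,0,0],"claw":0.5},
    {"xyz":[-166,106,-22],"rotation":[0,0,0],"claw":0.5},
    {"xyz":[-166,106,-22],"rotation":[0,0,0],"claw":0.5},
    {"xyz":[-166,106,-22],"rotation":[0,0,0],"claw":0.5},
  ],
)

```text
clock: 2.35
position: [0.42, 0.3041, 0.2041]
orientation: [-0.92, -0.003, -1.479]
contact_force: [0.0, -0.1, -0.0]
grip_width: 0.0464
```

```bash
python3 - <<'E'
from h import *
goto(P(0,.014,.17),RH)
c=cam('wrist');np.savez('wrist0.npz',**{k:c[k] for k in('img','depth','R','t','K','d')});save('w.png',c['img'])
o=manip.get_obs();print(-c['R'].T@c['t']-o['position'],c['R'][2])
E
```

```text
t2.35 xyz [ 2.7 -4.7  4.3] rot [0.013 0.001 0.002] |d|7 ang1 q6 2.58
[-0.03100542 -0.00032179  0.16731164] [ 0.36161591  0.03077897 -0.93181897]
```

View pics/w.png

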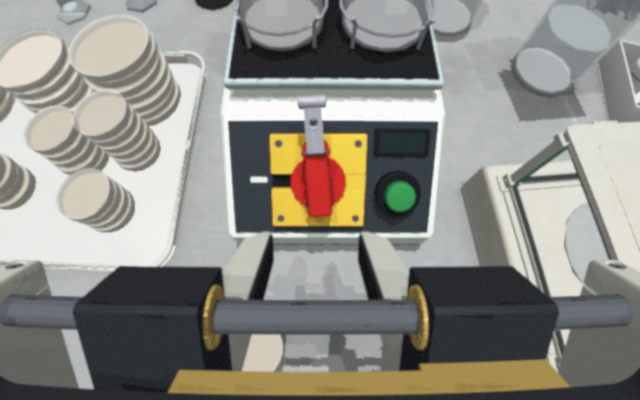

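Wrist view: the yellow plate spans about (270,134) to (366,227), the handle hub is near (318,182), the hasp pin at (312,103) and the green key at (400,196). I'll refit the panel pose from this closer view.

```bash
python3 - <<'E'
from h import *
from scipy.optimize import least_squares
w=ld('wrist');im=w['img'];hsv=cv2.cvtColor(im,cv2.COLOR_RGB2HSV).astype(int);H,S,V=[hsv[...,i] for i in range(3)]
m=((H>20)&(H<33)&(S>150)&(V>90)).astype(np.uint8);m[260:]=0
v,u=np.nonzero(m);pts=np.stack([u,v],-1).astype(np.int32);hull=cv2.convexHull(pts)
q=cv2.approxPolyDP(hull,8,True).reshape(-1,2);print(q.tolist())
def corner(sx,sy): i=np.argmax(sx*pts[:,0]+sy*pts[:,1]);return pts[i]+[.5*sx,.5*sy]
px=np.array([corner(-1,-1),corner(1,-1),corner(1,1),corner(-1,1)]);print(px.tolist())
h=.044
L=np.array([[h,.014+h,.012],[h,.014-h,.012],[-h,.014-h,.012],[-h,.014+h,.012]])
for zf in(0,1):
    f=lambda s:(proj(w,np.array([s[0],s[1],s[3] if zf else .0765])+L@panelR(s[2]).T)-px).ravel()
    r=least_squares(f,[.526,.297,.09,.0765]);print(r.x,np.round(r.fun,2))
X=cloud(w);Pp=(X-C)@PR
box=(abs(Pp[...,0])<.09)&(abs(Pp[...,1])<.12)&(abs(Pp[...,2])<.1)
g=box&(H>45)&(H<85)&(S>120)&(V>60);rd=box&((H<8)|(H>172))&(S>150);gr=box&(S<70)&(Pp[...,2]>.036)&(Pp[...,2]<.065)
for nm,mm in(('yel',m>0),('grn',g),('red',rd),('redtop',rd&(Pp[...,2]>.034)),('grey',gr)):
    print(nm,mm.sum(),np.round(np.median(Pp[mm],0),4),np.round(np.percentile(Pp[mm],[3,97],axis=0),4).tolist())
E
```

```text
[[366, 135], [362, 225], [273, 224], [270, 134]]
[[269.5, 133.5], [365.5, 133.5], [362.5, 225.5], [272.5, 224.5]]
[0.52414325 0.29745886 0.09114756 0.0765    ] [ 0.    0.67  0.36  0.89 -0.68 -1.18  0.28 -0.31]
[0.52294368 0.2973747  0.09118108 0.07921094] [-0.47  0.21  0.84  0.43 -0.27 -0.78 -0.13  0.09]
yel 5004 [0.0033 0.0025 0.0182] [[-0.0438, -0.0281, 0.0145], [0.042, 0.0565, 0.0195]]
grn 784 [-0.0116 -0.0605  0.0298] [[-0.0251, -0.0746, 0.0197], [-0.0003, -0.0488, 0.0313]]
red 2492 [0.0017 0.0145 0.0442] [[-0.0217, -0.0067, 0.0212], [0.0277, 0.0362, 0.0467]]
redtop 1575 [0.0039 0.0144 0.045 ] [[-0.0228, 0.004, 0.0416], [0.0296, 0.0256, 0.0496]]
grey 1174 [0.0583 0.0186 0.0536] [[0.0318, 0.0102, 0.0505], [0.0757, 0.0286, 0.0571]]
```

```bash
echo 'C=C+.005*PR[:,2]-.001*PR[:,0]' >> h.py; python3 - <<'E'
from h import *
print(C);goto(P(0,.0142,.034),RH)
E
```

```text
[0.52255003 0.2967448  0.07982439]
t2.40 xyz [  0.3 127.5   4.7] rot [0.012 0.003 0.003] |d|128 ang1 q6 2.57
```

Call:
servo_tool(
  commands=[
    {"xyz":[0,40,5],"rotation":[0.012,0.003,0.003],"claw":0.5},
    {"xyz":[0,80,5],"rotation":[0.012,0.003,0.003],"claw":0.5},
    {"xyz":[0,110,5],"rotation":[0.012,0.003,0.003],"claw":0.5},
    {"xyz":[0,127,5],"rotation":[0.012,0.003,0.003],"claw":0.5},
    {"xyz":[0,127,5],"rotation":[0.012,0.003,0.003],"claw":0.5},
    {"xyz":[0,127,5],"rotation":[0.012,0.003,0.003],"claw":0.5},
    {"xyz":[0,127,5],"rotation":[0.012,0.003,0.003],"claw":0.5},
  ],
)

```text
clock: 2.98
position: [0.5024, 0.3063, 0.1134]
orientation: [-0.9, 0.003, -1.485]
contact_force: [-0.5, 0.1, 0.1]
grip_width: 0.0465
```

```bash
python3 - <<'E'
from h import *
goto(P(0,.0142,.034),RH); print(manip.get_obs()['contact_force'])
E
```

```text
t2.98 xyz [-2.8  4.2 -5.6] rot [-0.007 -0.007  0.001] |d|8 ang1 q6 2.98
[-0.48487349  0.13323757  0.14416618]
```

Call:
servo_tool(
  commands=[
    {"xyz":[-2.5,4,-5],"rotation":[-0.007,-0.007,0],"claw":0.5},
    {"xyz":[-2.5,4,-5],"rotation":[-0.007,-0.007,0],"claw":0.5},
    {"xyz":[-2.5,4,-5],"rotation":[-0.007,-0.007,0],"claw":0.5},
    {"xyz":[-2.5,4,-5],"rotation":[-0.007,-0.007,0],"claw":0.5},
    {"xyz":[-2.5,4,-5],"rotation":[-0.007,-0.007,0],"claw":0.85},
    {"xyz":[-2.5,4,-5],"rotation":[-0.007,-0.007,0],"claw":0.85},
    {"xyz":[-2.5,4,-5],"rotation":[-0.007,-0.007,0],"claw":0.85},
    {"xyz":[-2.5,4,-5],"rotation":[-0.007,-0.007,0],"claw":0.85},
  ],
  squeeze=30,
)

```text
clock: 3.65
position: [0.5006, 0.3094, 0.1057]
orientation: [-0.909, -0.001, -1.478]
contact_force: [0.5, -0.1, 0.1]
grip_width: 0.0244
```

```bash
python3 - <<'E'
from h import *
goto(P(0,.0142,.034),RH); o=manip.get_obs();print(o['contact_force'],o['q'],o['grip_width'])
E
```

```text
t3.65 xyz [ 0.4 -0.9  0.4] rot [0.001 0.002 0.   ] |d|1 ang0 q6 3.00
[ 0.51999889 -0.12047919  0.12086096] [ 0.51775573  0.2727872   2.11767034 -1.10100369  0.28916295  2.99644992] 0.024400211794681572
```

Call:
servo_tool(
  commands=[
    {"xyz":[0,0,0],"rotation":[0,0,0],"claw":1},
    {"xyz":[0,0,0],"rotation":[0,0,0],"claw":1},
    {"xyz":[0,0,0],"rotation":[0,-0.12,0],"claw":1},
    {"xyz":[0,0,0],"rotation":[0,-0.24,0],"claw":1},
    {"xyz":[0,0,0],"rotation":[0,-0.36,0],"claw":1},
    {"xyz":[0,0,0],"rotation":[0,-0.48,0],"claw":1},
    {"xyz":[0,0,0],"rotation":[0,-0.6,0],"claw":1},
    {"xyz":[0,0,0],"rotation":[0,-0.72,0],"claw":1},
    {"xyz":[0,0,0],"rotation":[0,-0.84,0],"claw":1},
    {"xyz":[0,0,0],"rotation":[0,-0.96,0],"claw":1},
  ],
  squeeze=40,
)

```text
clock: 4.48
position: [0.5006, 0.3091, 0.1056]
orientation: [-1.155, -0.531, -0.627]
contact_force: [-0.7, -1.9, 1.4]
grip_width: 0.022
```

```bash
python3 - <<'E'
from h import *
goto(P(0,.0142,.034),RO); o=manip.get_obs();print(o['contact_force'],o['moment'],o['grip_width'])
E
```

```text
t4.48 xyz [ 0.4 -0.9  0.2] rot [ 0.001 -0.604 -0.001] |d|1 ang35 q6 2.03
[-0.69556344 -1.89666665  1.4473888 ] [-0.2410308   0.14615867 -0.31018954] 0.021987574849739275
```

Call:
servo_tool(
  commands=[
    {"xyz":[0,0,0],"rotation":[0,-0.12,0],"claw":1},
    {"xyz":[0,0,0],"rotation":[0,-0.24,0],"claw":1},
    {"xyz":[0,0,0],"rotation":[0,-0.36,0],"claw":1},
    {"xyz":[0,0,0],"rotation":[0,-0.48,0],"claw":1},
    {"xyz":[0,0,0],"rotation":[0,-0.56,0],"claw":1},
    {"xyz":[0,0,0],"rotation":[0,-0.62,0],"claw":1},
    {"xyz":[0,0,0],"rotation":[0,-0.62,0],"claw":1},
    {"xyz":[0,0,0],"rotation":[0,-0.62,0],"claw":1},
  ],
)

```text
clock: 5.15
position: [0.5005, 0.3098, 0.1055]
orientation: [-1.576, -0.662, 0.102]
contact_force: [-1.4, 1.6, 0.6]
grip_width: 0.0216
```

```bash
python3 - <<'E'
from h import *
goto(P(0,.0142,.034),RO); o=manip.get_obs();print(o['contact_force'],o['moment'],o['grip_width'])
E
```

```text
t5.15 xyz [ 0.6 -0.9 -0.8] rot [-0.001  0.008 -0.001] |d|1 ang0 q6 1.42
[-1.40356548  1.62476569  0.55375491] [ 0.53829089  0.49868133 -0.27516603] 0.02156860903656248
```

Call:
servo_tool(
  commands=[
    {"xyz":[0,0,0],"rotation":[0,0,0],"claw":0.45},
    {"xyz":[0,0,0],"rotation":[0,0,0],"claw":0.45},
    {"xyz":[0,0,0],"rotation":[0,0,0],"claw":0.45},
    {"xyz":[0,-40,0],"rotation":[0,0,0],"claw":0.45},
    {"xyz":[0,-80,20],"rotation":[0,0,0],"claw":0.45},
    {"xyz":[0,-90,50],"rotation":[0,0,0],"claw":0.45},
    {"xyz":[0,-90,73],"rotation":[0,0,0],"claw":0.45},
    {"xyz":[0,-90,73],"rotation":[0,0,0],"claw":0.45},
    {"xyz":[0,-90,73],"rotation":[0,0,0],"claw":0.45},
  ],
)

```text
clock: 5.9
position: [0.4379, 0.3781, 0.1764]
orientation: [-1.58, -0.663, 0.108]
contact_force: [0.8, -0.1, -0.6]
grip_width: 0.0511
```

```bash
python3 - <<'E'
from h import *
goto(P(0,.087,.042),RO)
w=cam('wrist');np.savez('wrist1.npz',**{k:w[k] for k in('img','depth','R','t','K','d')});save('w1.png',w['img'])
X=cloud(w);Pp=(X-C)@PR;hsv=cv2.cvtColor(w['img'],cv2.COLOR_RGB2HSV).astype(int);H,S,V=[hsv[...,i] for i in range(3)]
box=(abs(Pp[...,0])<.06)&(abs(Pp[...,1])<.13)&(abs(Pp[...,2])<.1)
rd=box&((H<8)|(H>172))&(S>150)
for nm,mm in(('redtop',rd&(Pp[...,2]>.032)),('grey',box&(S<70)&(Pp[...,2]>.036)&(Pp[...,2]<.06)),('pin',box&(S<70)&(Pp[...,2]>.036)&(Pp[...,2]<.06)&(Pp[...,1]>.082))):
    Q=Pp[mm];print(nm,len(Q),np.round(np.median(Q,0),4),np.round(np.percentile(Q,[3,97],axis=0),4).tolist())
    if len(Q)>20:
        d=np.linalg.svd((Q-Q.mean(0))[:,:2],full_matrices=False)[2][0];print(np.degrees(np.arctan2(*d[::-1])))
print(np.round(proj(w,[P(0,.087,.042),P(0,.014,.039)]),0))
E
```

```text
t5.90 xyz [ 1.  81.4 -1.9] rot [-0.001  0.012 -0.   ] |d|81 ang1 q6 1.25
redtop 1068 [-0.0001  0.0273  0.0399] [[-0.0107, 0.0103, 0.0363], [0.0105, 0.0523, 0.0457]]
-91.00656869752316
grey 1185 [-0.0001  0.0745  0.0485] [[-0.0089, 0.048, 0.0455], [0.0092, 0.0917, 0.0522]]
-90.4293611894852
pin 417 [-0.0002  0.0884  0.0508] [[-0.0103, 0.0825, 0.0474], [0.01, 0.092, 0.0525]]
0.640814095698616
[[316. 211.]
 [315. 294.]]
```

View pics/w1.png

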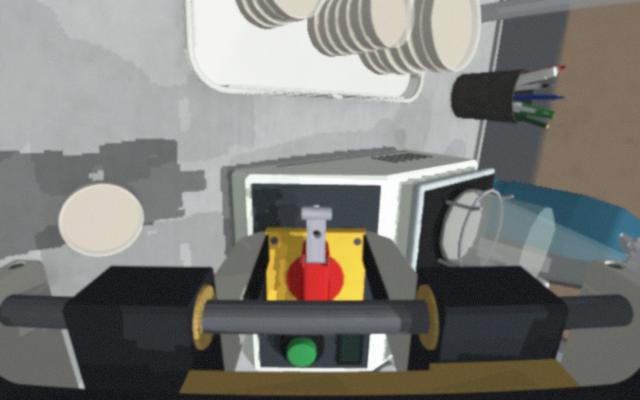

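Wrist view: the handle now points along panel +y, with the hasp pin at about (316,212). The measured direction is within 1 degree of off. Pinching the pin next.

Call:
servo_tool(
  commands=[
    {"xyz":[1,40,-2],"rotation":[0,0.012,0],"claw":0.45},
    {"xyz":[1,65,-2],"rotation":[0,0.012,0],"claw":0.45},
    {"xyz":[1,81,-2],"rotation":[0,0.012,0],"claw":0.45},
    {"xyz":[1,81,-2],"rotation":[0,0.012,0],"claw":0.45},
    {"xyz":[1,81,-2],"rotation":[0,0.012,0],"claw":0.45},
    {"xyz":[1,81,-2],"rotation":[0,0.012,0],"claw":1},
    {"xyz":[1,81,-2],"rotation":[0,0.012,0],"claw":1},
    {"xyz":[1,81,-2],"rotation":[0,0.012,0],"claw":1},
    {"xyz":[1,81,-2],"rotation":[0,0.012,0],"claw":1},
    {"xyz":[1,81,-2],"rotation":[0,0.012,0],"claw":1},
  ],
  squeeze=12,
)

```text
clock: 6.78
position: [0.4886, 0.38, 0.1137]
orientation: [-1.569, -0.663, 0.09]
contact_force: [-2.8, 1.0, 0.2]
grip_width: 0.0227
```

```bash
python3 - <<'E'
from h import *
goto(P(0,.087,.042),RO); o=manip.get_obs();print(o['contact_force'],o['grip_width'],o['q'])
E
```

```text
t6.78 xyz [-0.2  0.8  1. ] rot [-0.001 -0.001 -0.   ] |d|1 ang0 q6 1.44
[-2.84379307  0.98249158  0.17403684] 0.022730944553506743 [ 0.67483951  0.3231813   2.0061497  -0.99779146  0.41442865  1.43727988]
```

Call:
servo_tool(
  commands=[
    {"xyz":[0,-7,-0.6],"rotation":[0,0,0],"claw":1},
    {"xyz":[0,-13.7,-2.4],"rotation":[0,0,0],"claw":1},
    {"xyz":[0,-20,-5.4],"rotation":[0,0,0],"claw":1},
    {"xyz":[0,-25.7,-9.4],"rotation":[0,0,0],"claw":1},
    {"xyz":[0,-30.6,-14.3],"rotation":[0,0,0],"claw":1},
    {"xyz":[0,-34.6,-20],"rotation":[0,0,0],"claw":1},
    {"xyz":[0,-37.6,-26.3],"rotation":[0,0,0],"claw":1},
    {"xyz":[0,-39.4,-33],"rotation":[0,0,0],"claw":1},
    {"xyz":[0,-40,-40],"rotation":[0,0,0],"claw":1},
    {"xyz":[0,-40,-43],"rotation":[0,0,0],"claw":1},
  ],
  squeeze=20,
)

```text
clock: 7.62
position: [0.4685, 0.3362, 0.1438]
orientation: [-1.564, -0.662, 0.089]
contact_force: [11.4, 17.5, -20.3]
grip_width: 0.0214
```

Call:
servo_tool(
  commands=[
    {"xyz":[0,0,-2],"rotation":[0,0,0],"claw":1},
    {"xyz":[0,0,-2],"rotation":[0,0,0],"claw":1},
    {"xyz":[0,0,-2],"rotation":[0,0,0],"claw":1},
    {"xyz":[0,0,-2],"rotation":[0,0,0],"claw":1},
  ],
)

```text
clock: 7.95
position: [0.4682, 0.3361, 0.1439]
orientation: [-1.563, -0.662, 0.091]
contact_force: [10.1, 14.6, -19.1]
grip_width: 0.0216
```

```bash
python3 - <<'E'
from h import *
goto(P(0,.047,.082),RO); o=manip.get_obs();print(o['contact_force']@PR,o['grip_width'])
w=cam('wrist');save('w2.png',w['img'][150:400,150:500])
E
```

```text
t7.95 xyz [ 0.4 -0.4  2.9] rot [-0.007 -0.001 -0.001] |d|3 ang0 q6 1.27
[ -2.80009354  13.61030277 -22.08043668] 0.021554476906889185
```

View pics/w2.png

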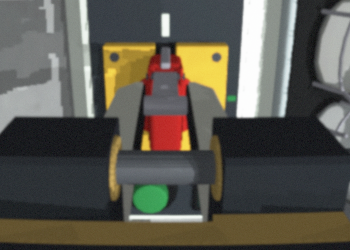

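Crop: the pin is between the fingertips near (165,95), standing over the handle. The reaction force (13.6 N along +y) shows the hasp is against its stop. I'll release, back off and measure.

Call:
servo_tool(
  commands=[
    {"xyz":[0,1,2],"rotation":[0,0,0],"claw":1},
    {"xyz":[0,1,2],"rotation":[0,0,0],"claw":0.45},
    {"xyz":[0,1,2],"rotation":[0,0,0],"claw":0.45},
    {"xyz":[0,1,2],"rotation":[0,0,0],"claw":0.45},
    {"xyz":[0,-40,2],"rotation":[0,0,0],"claw":0.45},
    {"xyz":[0,-80,2],"rotation":[0,0,0],"claw":0.3},
    {"xyz":[0,-100,2],"rotation":[0,0,0],"claw":0.3},
    {"xyz":[0,-100,2],"rotation":[0,0,0],"claw":0.3},
    {"xyz":[0,-100,2],"rotation":[0,0,0],"claw":0.3},
  ],
)

```text
clock: 8.75
position: [0.4069, 0.3293, 0.2249]
orientation: [-1.568, -0.665, 0.09]
contact_force: [0.5, -0.3, 0.7]
grip_width: 0.0644
```

```bash
python3 - <<'E'
from h import *
goto(P(0,.047,.082),RO)
for n in('wrist','side','top'):
    w=cam(n);X=cloud(w);Pp=(X-C)@PR;hsv=cv2.cvtColor(w['img'],cv2.COLOR_RGB2HSV).astype(int);H,S,V=[hsv[...,i] for i in range(3)]
    box=(abs(Pp[...,0])<.04)&(abs(Pp[...,1]-.045)<.06)&(Pp[...,2]<.11)
    rd=box&((H<8)|(H>172))&(S>150)&(Pp[...,2]>.032)
    for nm,mm in(('redtop',rd),('hasp',box&(S<90)&(Pp[...,2]>.05)),('pin',box&(S<90)&(Pp[...,2]>.075))):
        Q=Pp[mm]
        if len(Q)>5: print(n,nm,len(Q),np.round(np.median(Q,0),4),np.round(np.percentile(Q,[3,97],axis=0),4).tolist())
    np.savez(n+'2.npz',**{k:w[k] for k in('img','depth','R','t','K','d')})
w=dict(np.load('wrist2.npz'));u=proj(w,P(0,.045,.06))[0].astype(int);print(u)
s=dict(np.load('side2.npz'));v=proj(s,P(0,.045,.06))[0].astype(int)
A=cv2.resize(w['img'],(640,400))[max(0,u[1]-100):u[1]+100,max(0,u[0]-100):u[0]+100]
B=s['img'][v[1]-25:v[1]+25,v[0]-30:v[0]+30]
A=cv2.resize(A,(400,400));B=cv2.resize(B,(400,400),interpolation=2)
save('w3.png',np.hstack([A,B]))
E
```

```text
t8.75 xyz [ -1.1 101.3   3.8] rot [-0.002 -0.002  0.002] |d|101 ang0 q6 1.08
wrist redtop 914 [0.0003 0.0132 0.04  ] [[-0.0103, -0.0068, 0.036], [0.01, 0.0531, 0.0452]]
wrist hasp 449 [-0.0003  0.0499  0.0867] [[-0.0105, 0.0438, 0.0537], [0.0099, 0.052, 0.089]]
wrist pin 334 [-0.0003  0.0486  0.0874] [[-0.0105, 0.0438, 0.0835], [0.0099, 0.0521, 0.0891]]
side redtop 63 [0.0066 0.0171 0.0381] [[-0.0074, -0.0059, 0.0336], [0.0118, 0.0541, 0.0422]]
side hasp 71 [0.0001 0.0494 0.0724] [[-0.0093, 0.0445, 0.0523], [0.0095, 0.0535, 0.0874]]
side pin 33 [-0.0003  0.0497  0.0835] [[-0.0112, 0.0443, 0.0757], [0.0104, 0.0535, 0.0876]]
top redtop 132 [0.0055 0.0173 0.0382] [[-0.007, -0.0112, 0.0327], [0.0139, 0.0471, 0.045]]
top hasp 43 [0.0033 0.0465 0.0813] [[-0.0082, 0.0439, 0.0521], [0.0119, 0.0518, 0.0888]]
top pin 25 [0.0033 0.0471 0.0837] [[-0.0087, 0.0438, 0.0781], [0.012, 0.0525, 0.089]]
[313 191]
```

View pics/w3.png

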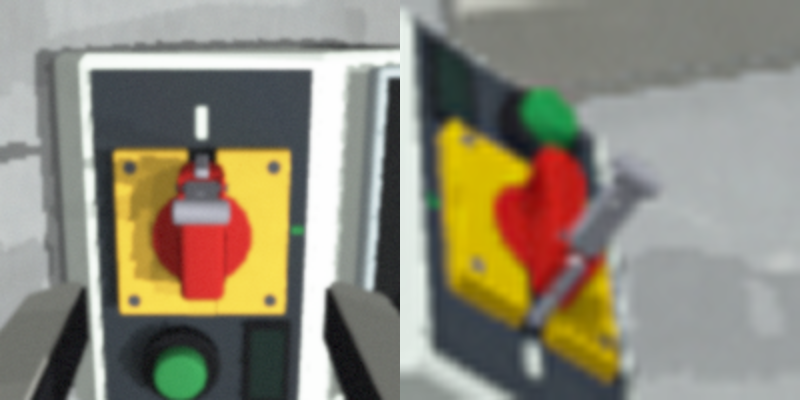

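Hasp is up: in the side crop it stands straight out at (620,200), pin at (0, 48) mm in panel x,y. Joints 4 and 5 ran near their limits at the panel, so before planning the tag placement I'll fit a kinematic model.

```bash
cat > kin.py <<'E'
from h import *
from scipy.optimize import least_squares
o=manip.get_obs()
D=[([-1.46682980,.259284338,1.53593367,0,1.34803559,-.202827722],[.16606698,-.52384503,.23190923],[-1.57044513,.00162349,-1.26400565]),
([.51775573,.2727872,2.11767034,-1.10100369,.28916295,2.99644992],[.5006,.3094,.1057],[-.909,-.001,-1.478]),
([.67483951,.3231813,2.0061497,-.99779146,.41442865,1.43727988],[.4886,.38,.1137],[-1.569,-.663,.09]),
(o['q'],o['position'],o['orientation'])]
rot=lambda a,t:Ro.from_euler(a,t)
def fk(q,s):
    h,a1,L2,a3,L4,L6,b,off=s
    A=rot('z',q[0]);B=A*rot('y',q[1]);E=B*rot('y',q[2])
    p=np.array([0,0,h])+A.apply([a1,b,0])+B.apply([0,0,L2])+E.apply([a3,0,L4])
    W=E*rot('z',q[3])*rot('y',q[4]);p=p+W.apply([off,0,L6])
    T=W*rot('z',q[5])
    return p,T
E
python3 - <<'E'
from kin import *
# orientation hypothesis: constant tool offset?
from itertools import product
for s4,s6 in product((1,-1),(1,-1)):
    M=[(fk([q[0],q[1],q[2],s4*q[3],q[4],s6*q[5]],np.zeros(8))[1].inv()*rot('xyz',e)) for q,p,e in D]
    print(s4,s6,[round((M[0].inv()*m).magnitude(),3) for m in M], np.round(M[0].as_matrix(),2).tolist())
for off in (0,1):
  for s4 in(1,-1):
    f=lambda s:np.concatenate([fk([q[0],q[1],q[2],s4*q[3],q[4],q[5]],np.r_[s[:7],s[7]*off])[0]-p for q,p,e in D])
    r=least_squares(f,[.3,0,.4,0,.4,.2,.1,0]);print(off,s4,np.round(r.x,3),np.round(r.fun*1000,1))
print([np.round(d[0],3).tolist() for d in D[3:]])
E
```

```text
1 1 [0.0, 0.0, 0.0, 0.0] [[-1.0, -0.0, -0.0], [-0.0, 0.0, 1.0], [-0.0, 1.0, -0.0]]
1 -1 [0.0, 0.116, 3.003, 2.556] [[-0.92, 0.0, 0.39], [0.39, 0.0, 0.92], [-0.0, 1.0, -0.0]]
-1 1 [0.0, 2.202, 1.995, 1.322] [[-1.0, -0.0, -0.0], [-0.0, 0.0, 1.0], [-0.0, 1.0, -0.0]]
-1 -1 [0.0, 2.091, 1.506, 1.57] [[-0.92, 0.0, 0.39], [0.39, 0.0, 0.92], [-0.0, 1.0, -0.0]]
0 1 [0.222 0.    0.534 0.06  0.426 0.353 0.111 0.   ] [ 0. -0. -0.  0.  0. -0. -0. -0.  0. -0.  0.  0.]
0 -1 [-0.421  0.516 -0.007 -0.403 -0.064 -0.277  0.093  0.   ] [-17.5  -5.8  24.9  18.7  12.2   7.2 -17.6  -4.2  13.9 -13.3   0.4 -46. ]
1 1 [ 0.222 -0.     0.534  0.06   0.426  0.353  0.111 -0.   ] [ 0. -0. -0.  0.  0. -0. -0. -0.  0. -0.  0.  0.]
1 -1 [-0.366  0.354  0.087 -0.374 -0.001 -0.161  0.109 -0.082] [ -1.9  -2.9  11.5  23.6 -13.1   1.6  -8.9  -7.1   8.1 -20.4  15.7 -21.2]
[[0.707, 0.0, 2.066, -0.661, 0.617, 1.075]]
```

```bash
cat >> kin.py <<'E'
S=np.array([.222,0,.534,.06,.426,.353,.111,0])
S=least_squares(lambda s:np.concatenate([fk(q,s)[0]-p for q,p,e in D]),S).x
lo=np.array([-3.14,-.91,.19,-1.22,.22,-3.12]);hi=np.array([3.14,2.08,2.58,4.36,2.71,3.12])
M0=fk(D[0][0],S)[1].inv()*rot('xyz',D[0][2])
def ik(p,R,q0):
    Rt=Ro.from_matrix(R)
    f=lambda q:np.r_[(fk(q,S)[0]-p)*5,((fk(q,S)[1]*M0).inv()*Rt).as_rotvec()]
    r=least_squares(f,np.clip(q0,lo+.01,hi-.01),bounds=(lo,hi),xtol=1e-12);return r.x,np.abs(r.fun).max()
def tagtool(axes,alpha,flip):
    # axes: tag x,y,z columns; tool pitched by alpha towards vertical
    x,y,z=axes.T
    R=np.c_[y,-z,-x] if flip else np.c_[-y,-z,x]
    ax=y
    return Ro.from_rotvec(ax*alpha).as_matrix()@R
E
python3 - <<'E'
from kin import *
for flip in(1,0):
  for g in(0,.022):
    for al in(0,.2,.35):
        R=tagtool(PR,al,flip); print('flip',flip,'g',g,'al',al,'approach',np.round(R[:,1],2))
        for z in(.12,.047):
            # TCP lies 12mm behind tag mid plane along tool y (tips 2 mm past)
            p=P(-.064+g,.047,z)-R[:,1]*.012
            best=min((ik(p,R,[.55,.25,2.1,a,.4,b]) for a in(-1,.3) for b in((-.2,1.5) if flip else(2.9,1.5))),key=lambda t:t[1])
            print('  z',z,np.round(best[0],2),'err %.4f'%best[1])
for R,n in((RH,'RH'),(RO,'RO')):
    print('key',n,[(np.round(t[0],2).tolist(),round(t[1],4)) for t in [ik(P(-.011,-.062,.02),R,[.4,.25,2.1,-1,.4,1.5])]])
E
```

```text
flip 1 g 0 al 0 approach [ 0.61  0.06 -0.79]
  z 0.12 [ 0.75  0.12  2.19 -0.97  0.48 -0.11] err 0.0000
  z 0.047 [ 0.67  0.27  2.18 -1.22  0.36  0.11] err 0.0164
flip 1 g 0 al 0.2 approach [ 0.44  0.04 -0.89]
  z 0.12 [ 0.65  0.11  2.06 -0.43  0.61 -0.7 ] err 0.0000
  z 0.047 [ 0.6   0.26  2.06 -0.51  0.46 -0.65] err 0.0000
flip 1 g 0 al 0.35 approach [ 0.31  0.03 -0.95]
  z 0.12 [ 0.59  0.15  1.96 -0.21  0.77 -0.94] err 0.0000
  z 0.047 [ 0.54  0.28  1.95 -0.23  0.63 -0.96] err 0.0000
flip 1 g 0.022 al 0 approach [ 0.61  0.06 -0.79]
  z 0.12 [ 0.72  0.11  2.15 -0.89  0.48 -0.22] err 0.0000
  z 0.047 [ 0.65  0.27  2.15 -1.19  0.36  0.05] err 0.0000
flip 1 g 0.022 al 0.2 approach [ 0.44  0.04 -0.89]
  z 0.12 [ 0.63  0.11  2.02 -0.39  0.64 -0.76] err 0.0000
  z 0.047 [ 0.58  0.26  2.02 -0.45  0.5  -0.73] err 0.0000
flip 1 g 0.022 al 0.35 approach [ 0.31  0.03 -0.95]
  z 0.12 [ 0.57  0.15  1.91 -0.2   0.81 -0.98] err 0.0000
  z 0.047 [ 0.52  0.29  1.9  -0.21  0.68 -0.99] err 0.0000
flip 0 g 0 al 0 approach [ 0.61  0.06 -0.79]
  z 0.12 [ 0.75  0.12  2.19 -0.97  0.48  3.03] err 0.0000
  z
[... 322 characters left out ...]
000
  z 0.047 [ 0.54  0.28  1.95 -0.23  0.63  2.18] err 0.0000
flip 0 g 0.022 al 0 approach [ 0.61  0.06 -0.79]
  z 0.12 [ 0.72  0.11  2.15 -0.89  0.48  2.92] err 0.0000
  z 0.047 [ 0.65  0.26  2.14 -1.12  0.36  3.12] err 0.0130
flip 0 g 0.022 al 0.2 approach [ 0.44  0.04 -0.89]
  z 0.12 [ 0.63  0.11  2.02 -0.39  0.64  2.38] err 0.0000
  z 0.047 [ 0.58  0.26  2.02 -0.45  0.5   2.41] err 0.0000
flip 0 g 0.022 al 0.35 approach [ 0.31  0.03 -0.95]
  z 0.12 [ 0.57  0.15  1.91 -0.2   0.81  2.17] err 0.0000
  z 0.047 [ 0.52  0.29  1.9  -0.21  0.68  2.15] err 0.0000
key RH [([0.37, 0.25, 2.2, -1.22, 0.22, 3.01], np.float64(0.045))]
key RO [([0.37, 0.25, 2.2, -1.22, 0.22, 1.43], np.float64(0.0449))]
```

```bash
cat >> kin.py <<'E'
AL=.15;G=.02
TAG=np.array([.4559,-.3197,-.329])
def tagaxes(t): return np.array([[np.cos(t),-np.sin(t),0],[np.sin(t),np.cos(t),0],[0,0,1.]])
def tagpose(z,T=TAG):
    A=tagaxes(T[2]);return np.r_[T[:2]+G*A[:2,0],0]+np.array([0,0,z]),tagtool(A,AL,0)
E
python3 - <<'E'
from kin import *
o=manip.get_obs();R0=rot('xyz',o['orientation']).as_matrix()
goto([.38,.2,.36],R0);goto([.40,0,.36],R0)
p,R=tagpose(.2);goto(p,R)
print([np.round(ik(p,R,[-.8,.2,1.5,0,1.3,1.1]),3) if 0 else ik(p,R,[-.8,.2,1.5,0,1.3,1.1]) for p,R in(tagpose(.2),tagpose(.016))])
E
```

```text
t8.90 xyz [  54.2 -132.4 -125.5] rot [0. 0. 0.] |d|190 ang0 q6 1.08
t8.90 xyz [  55.6 -131.2 -326.5] rot [0. 0. 0.] |d|356 ang0 q6 1.08
t8.90 xyz [  -7.    23.  -657.9] rot [-0.751  1.887  0.572] |d|658 ang121 q6 1.08
[(array([-0.75686984,  0.42044507,  1.39271413, -0.06239774,  1.4653078 ,
        1.15374958]), np.float64(4.440892098500626e-15)), (array([-0.75687058,  0.60697402,  1.58154097, -0.06996972,  1.09075203,
        1.1795252 ]), np.float64(4.644812312548652e-10))]
```

Call:
servo_tool(
  commands=[
    {"xyz":[15,-40,0],"rotation":[0,0,0],"claw":0.1},
    {"xyz":[30,-75,-10],"rotation":[0,0,0],"claw":0.1},
    {"xyz":[45,-105,-30],"rotation":[-0.04,0.11,0.03],"claw":0.1},
    {"xyz":[55,-131,-120],"rotation":[-0.09,0.22,0.06],"claw":0.1},
    {"xyz":[56,-131,-326],"rotation":[-0.13,0.33,0.1],"claw":0.1},
    {"xyz":[56,-131,-326],"rotation":[-0.17,0.43,0.13],"claw":0.1},
    {"xyz":[56,-131,-326],"rotation":[-0.21,0.54,0.16],"claw":0.1},
    {"xyz":[56,-131,-326],"rotation":[-0.26,0.65,0.2],"claw":0.1},
    {"xyz":[56,-131,-326],"rotation":[-0.3,0.75,0.23],"claw":0.1},
    {"xyz":[56,-131,-326],"rotation":[-0.34,0.86,0.26],"claw":0.1},
  ],
)

```text
clock: 9.73
position: [0.3996, 0.0052, 0.3598]
orientation: [-1.449, -0.319, -0.871]
contact_force: [1.9, 0.0, -0.7]
grip_width: 0.0837
```

```bash
python3 - <<'E'
from kin import *
p,R=tagpose(.2);goto(p,R);print(o['position'])
E
```

```text
t9.73 xyz [ 236.5  225.7 -184.7] rot [-0.41   1.023  0.307] |d|375 ang66 q6 0.70
[0.39960466 0.00521305 0.35976159]
```

Call:
servo_tool(
  commands=[
    {"xyz":[24,22,-18],"rotation":[-0.04,0.1,0.03],"claw":0.1},
    {"xyz":[47,45,-37],"rotation":[-0.08,0.2,0.06],"claw":0.1},
    {"xyz":[71,68,-55],"rotation":[-0.12,0.31,0.09],"claw":0.1},
    {"xyz":[95,90,-74],"rotation":[-0.16,0.41,0.12],"claw":0.1},
    {"xyz":[120,113,-92],"rotation":[-0.2,0.51,0.15],"claw":0.1},
    {"xyz":[145,136,-110],"rotation":[-0.25,0.61,0.18],"claw":0.1},
    {"xyz":[170,160,-130],"rotation":[-0.29,0.72,0.21],"claw":0.1},
    {"xyz":[195,185,-150],"rotation":[-0.33,0.82,0.24],"claw":0.1},
    {"xyz":[220,208,-170],"rotation":[-0.37,0.92,0.28],"claw":0.1},
    {"xyz":[236,225,-185],"rotation":[-0.41,1.02,0.307],"claw":0.1},
  ],
)

```text
clock: 10.57
position: [0.476, -0.3271, 0.1978]
orientation: [-1.724, 0.0, -1.899]
contact_force: [-0.5, -0.7, 1.0]
grip_width: 0.0837
```

Call:
servo_tool(
  commands=[
    {"xyz":[0,0,0],"rotation":[0,0,0],"claw":0.1},
    {"xyz":[0,0,0],"rotation":[0,0,0],"claw":0.1},
    {"xyz":[0,0,0],"rotation":[0,0,0],"claw":0.1},
  ],
)

```text
clock: 10.82
position: [0.476, -0.3233, 0.2003]
orientation: [-1.721, 0.0, -1.891]
contact_force: [-0.3, -0.3, 0.2]
grip_width: 0.0838
```

```bash
cat >> kin.py <<'E'
def fit_tag(w,T0):
    X=cloud(w);hsv=cv2.cvtColor(w['img'],cv2.COLOR_RGB2HSV).astype(int)
    m=((hsv[...,0]<8)|(hsv[...,0]>172))&(hsv[...,1]>110)&(np.hypot(X[...,0]-T0[0],X[...,1]-T0[1])<.13)&(abs(X[...,2])<.05)
    n,l,st,_=cv2.connectedComponentsWithStats(m.astype(np.uint8));i=1+st[1:,4].argmax();m=l==i
    print('depth z',np.round(np.percentile(X[m][:,2],[5,50,95]),4),st[i])
    v,u=np.nonzero(m)
    n=cv2.undistortPoints(np.stack([u,v],-1).reshape(-1,1,2).astype(float),w['K'],w['d']).reshape(-1,2)
    d=np.c_[n,np.ones(len(n))]@w['R'];oo=-w['R'].T@w['t'];W=(oo+d*((.007-oo[2])/d[:,2])[:,None])[:,:2]
    def sd(s,pts):
        c,sn=np.cos(s[2]),np.sin(s[2]);q=(pts-s[:2])@np.array([[c,-sn],[sn,c]])
        ax,ay=abs(q[:,0])-.045,abs(q[:,1])-.027
        pl=np.where((ax<0)&(ay<0),np.maximum(ax,ay),np.hypot(np.maximum(ax,0),np.maximum(ay,0)))
        return np.minimum(pl,np.hypot(q[:,0]-.064,q[:,1])-.024)
    h=cv2.convexHull(W.astype(np.float32)).reshape(-1,2)
    r=least_squares(lambda s:sd(s,h),T0,loss='soft_l1',f_scale=.001)
    print('tag',np.round(r.x,4),'max res mm',np.round(np.abs(sd(r.x,h)).max()*1000,1));return r.x
E
python3 - <<'E'
from kin import *
p,R=tagpose(.2);goto(p,R)
w=cam('wrist');T=fit_tag(w,TAG)
im=w['img'].copy();A=tagaxes(T[2]);c=np.r_[T[:2],.007]
for k in([.064,0],[.045,.027],[.045,-.027],[-.045,.027],[-.045,-.027]):
    u=proj(w,c+A@np.r_[k,0])[0];cv2.circle(im,tuple(int(round(x)) for x in u),3,(0,255,0),1)
save('w4.png',im)
t=cam('top');fit_tag(t,TAG)
E
```

```text
t10.82 xyz [ 3.1  0.4 -0.2] rot [0.    0.008 0.001] |d|3 ang0 q6 1.15
depth z [0.0067 0.0087 0.0103] [ 294   82   53  124 2513]
tag [ 0.4544 -0.3207 -0.3292] max res mm 1.5
depth z [-0.0035  0.0052  0.0104] [404 249  13   9  26]
tag [ 0.3156 -0.3484 -0.4874] max res mm 10.5
```

View pics/w4.png

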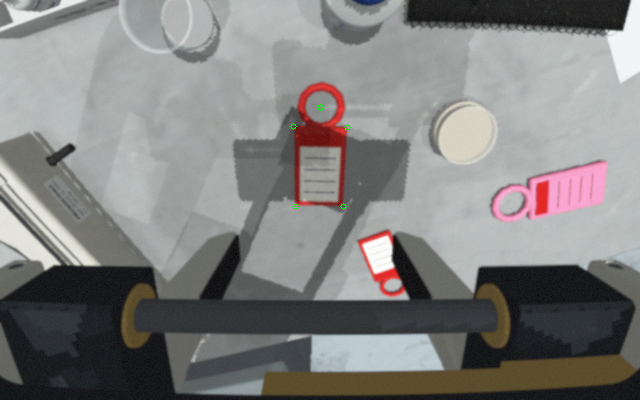

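Wrist view: the fitted corners and eye (green dots, eye at (320,105)) sit on the larger red tag. The smaller tag at (380,262) and the pink one are clear of the fingers. The top-camera fit was occluded and locked onto another object, so I'm discarding it.

```bash
sed -i 's/^TAG=.*/TAG=np.array([.4545,-.3206,-.329])/' kin.py; python3 - <<'E'
from kin import *
p,R=tagpose(.016);goto(p,R)
E
```

```text
t10.92 xyz [  5.2 184.8  25.7] rot [-0.003  0.01   0.003] |d|187 ang1 q6 1.15
```

Call:
servo_tool(
  commands=[
    {"xyz":[5,40,5.5],"rotation":[-0.003,0.01,0.003],"claw":0.1},
    {"xyz":[5,80,11],"rotation":[-0.003,0.01,0.003],"claw":0.1},
    {"xyz":[5,120,16.5],"rotation":[-0.003,0.01,0.003],"claw":0.1},
    {"xyz":[5,150,21],"rotation":[-0.003,0.01,0.003],"claw":0.1},
    {"xyz":[5,170,23.5],"rotation":[-0.003,0.01,0.003],"claw":0.1},
    {"xyz":[5,182,25.5],"rotation":[-0.003,0.01,0.003],"claw":0.1},
    {"xyz":[5,182,25.5],"rotation":[-0.003,0.01,0.003],"claw":0.1},
    {"xyz":[5,182,25.5],"rotation":[-0.003,0.01,0.003],"claw":0.1},
  ],
)

```text
clock: 11.58
position: [0.4742, -0.3275, 0.0195]
orientation: [-1.72, -0.0, -1.9]
contact_force: [0.7, -0.9, -0.3]
grip_width: 0.0838
```

```bash
python3 - <<'E'
from kin import *
p,R=tagpose(.016);goto(p,R);print(o['contact_force'])
E
```

```text
t11.58 xyz [-0.2  3.6 -0.4] rot [-0.001 -0.001  0.   ] |d|4 ang0 q6 1.18
[ 0.712064  -0.8556895 -0.2626664]
```

Call:
servo_tool(
  commands=[
    {"xyz":[0,3.5,0],"rotation":[0,0,0],"claw":0.1},
    {"xyz":[0,3.5,0],"rotation":[0,0,0],"claw":0.1},
    {"xyz":[0,3.5,0],"rotation":[0,0,0],"claw":0.1},
    {"xyz":[0,3.5,0],"rotation":[0,0,0],"claw":1},
    {"xyz":[0,3.5,0],"rotation":[0,0,0],"claw":1},
    {"xyz":[0,3.5,0],"rotation":[0,0,0],"claw":1},
    {"xyz":[0,3.5,0],"rotation":[0,0,0],"claw":1},
    {"xyz":[0,3.5,0],"rotation":[0,0,0],"claw":1},
    {"xyz":[0,3.5,0],"rotation":[0,0,0],"claw":1},
  ],
  squeeze=30,
)

```text
clock: 12.33
position: [0.4734, -0.3279, 0.0152]
orientation: [-1.721, -0.0, -1.902]
contact_force: [-0.8, 0.4, 5.7]
grip_width: 0.0536
```

```bash
python3 - <<'E'
from kin import *
p,R=tagpose(.016);goto(p,R);print(o['contact_force'],o['position'],o['grip_width']);o0=o
np.savez('grasp.npz',p=o['position'],e=o['orientation'])
w=cam('wrist');fit_tag(w,TAG)
R0=rot('xyz',o['orientation']).as_matrix()
goto(np.array([.44,-.33,.36]),R0)
E
```

```text
t12.33 xyz [-0.8 -0.8 -0.4] rot [-0.    -0.002 -0.   ] |d|1 ang0 q6 1.18
[-0.80802281  0.44132393  5.70516879] [ 0.47337315 -0.32793596  0.0151815 ] 0.053628518635392114
depth z [0.0063 0.0087 0.0101] [ 263  120  106  180 8835]
tag [ 0.4541 -0.3212 -0.3365] max res mm 1.0
t12.38 xyz [  12.8 -336.3  -82. ] rot [0. 0. 0.] |d|346 ang0 q6 1.18
```

```bash
cat >> kin.py <<'E'
g=np.load('grasp.npz') if __import__('os').path.exists('grasp.npz') else None
if g is not None:
    Rg=rot('xyz',g['e']).as_matrix();yt=-.332
    EYE=Rg.T@(np.array([.4541+.064*np.cos(yt),-.3212+.064*np.sin(yt),.004])-g['p'])
def place(x,y,z,turn=0,AA=None):
    A=PR@rot('z',turn).as_matrix();R=tagtool(A,AL,0);return P(x,y,z)-R@EYE,R
E
python3 - <<'E'
from kin import *
print('eye in tool',EYE)
for z in(.13,.047):
    p,R=place(0,.048,z);print(p,ik(p,R,[.6,.2,2.1,-.5,.5,2.4]));
goto(*place(0,.048,.13));goto([.42,0,.36],rot('xyz',o['orientation']).as_matrix())
E
```

```text
eye in tool [-4.29844208e-05  4.55528657e-03  4.47641752e-02]
[0.39738746 0.33335793 0.16425546] (array([ 0.66561672,  0.09062366,  2.05557413, -0.484274  ,  0.60928895,
        2.49072205]), np.float64(1.116309822357664e-10))
[0.44827126 0.3380525  0.09885057] (array([ 0.59841997,  0.25758041,  2.05542141, -0.59503348,  0.43879682,
        2.57065835]), np.float64(2.1309604081309885e-10))
t12.38 xyz [-600.7 -104.6 -305.8] rot [ 0.653 -0.424  0.078] |d|682 ang45 q6 1.18
t12.38 xyz [-292.8 -317.5 -206.7] rot [0. 0. 0.] |d|479 ang0 q6 1.18
```

Call:
servo_tool(
  commands=[
    {"xyz":[0,-40,-6],"rotation":[0,0,0],"claw":1},
    {"xyz":[0,-80,-12],"rotation":[0,0,0],"claw":1},
    {"xyz":[4,-120,-25],"rotation":[0,0,0],"claw":1},
    {"xyz":[6,-160,-37],"rotation":[0,0,0],"claw":1},
    {"xyz":[8,-200,-50],"rotation":[0,0,0],"claw":1},
    {"xyz":[10,-240,-60],"rotation":[0,0,0],"claw":1},
    {"xyz":[12,-280,-70],"rotation":[0,0,0],"claw":1},
    {"xyz":[13,-310,-75],"rotation":[0,0,0],"claw":1},
    {"xyz":[13,-335,-80],"rotation":[0,0,0],"claw":1},
    {"xyz":[13,-335,-80],"rotation":[0,0,0],"claw":1},
  ],
)

```text
clock: 13.22
position: [0.4424, -0.3318, 0.3636]
orientation: [-1.713, -0.004, -1.902]
contact_force: [0.4, 0.0, -0.7]
grip_width: 0.0531
```

```bash
python3 - <<'E'
from kin import *
print(o['position'],o['grip_width'])
goto([.42,0.02,.37],rot('xyz',o['orientation']).as_matrix());goto(*place(0,.048,.13))
E
```

```text
[ 0.44237723 -0.33178372  0.36359267] 0.05314363951570149
t13.22 xyz [-325.4   11.6 -135.3] rot [0. 0. 0.] |d|353 ang0 q6 1.09
t13.22 xyz [-615.2  231.5 -228.3] rot [ 0.646 -0.423  0.083] |d|696 ang45 q6 1.09
```

Call:
servo_tool(
  commands=[
    {"xyz":[-25,1,-10],"rotation":[0,0,0],"claw":1},
    {"xyz":[-60,2,-25],"rotation":[0,0,0],"claw":1},
    {"xyz":[-97,3,-40],"rotation":[0,0,0],"claw":1},
    {"xyz":[-134,5,-55],"rotation":[0,0,0],"claw":1},
    {"xyz":[-170,6,-70],"rotation":[0.05,-0.03,0.005],"claw":1},
    {"xyz":[-207,7,-85],"rotation":[0.11,-0.07,0.01],"claw":1},
    {"xyz":[-244,9,-100],"rotation":[0.17,-0.11,0.02],"claw":1},
    {"xyz":[-280,10,-115],"rotation":[0.23,-0.15,0.03],"claw":1},
    {"xyz":[-310,11,-127],"rotation":[0.29,-0.19,0.04],"claw":1},
    {"xyz":[-330,12,-135],"rotation":[0.35,-0.23,0.045],"claw":1},
  ],
)

```text
clock: 14.05
position: [0.4197, 0.0282, 0.3654]
orientation: [-1.364, 0.041, -1.668]
contact_force: [0.0, -0.4, -2.0]
grip_width: 0.0537
```

```bash
python3 - <<'E'
from kin import *
print(o['position'],o['grip_width'])
goto(*place(0,.048,.16))
E
```

```text
[0.41965539 0.02823865 0.36543612] 0.0536991269241506
t14.05 xyz [-290.5  171.1 -107.5] rot [ 0.301 -0.192  0.029] |d|354 ang21 q6 1.41
```

Call:
servo_tool(
  commands=[
    {"xyz":[-30,15,-10],"rotation":[0.04,-0.02,0],"claw":1},
    {"xyz":[-65,35,-24],"rotation":[0.08,-0.05,0],"claw":1},
    {"xyz":[-100,55,-37],"rotation":[0.12,-0.08,0.01],"claw":1},
    {"xyz":[-135,78,-50],"rotation":[0.16,-0.1,0.015],"claw":1},
    {"xyz":[-170,100,-63],"rotation":[0.2,-0.13,0.02],"claw":1},
    {"xyz":[-205,120,-76],"rotation":[0.24,-0.15,0.02],"claw":1},
    {"xyz":[-240,140,-89],"rotation":[0.28,-0.18,0.03],"claw":1},
    {"xyz":[-270,158,-100],"rotation":[0.3,-0.192,0.03],"claw":1},
    {"xyz":[-290,171,-107],"rotation":[0.3,-0.192,0.03],"claw":1},
    {"xyz":[-290,171,-107],"rotation":[0.3,-0.192,0.03],"claw":1},
  ],
)

```text
clock: 14.88
position: [0.3778, 0.3302, 0.1834]
orientation: [-1.067, -0.003, -1.477]
contact_force: [0.9, -0.4, -0.3]
grip_width: 0.0533
```

Call:
servo_tool(
  commands=[
    {"xyz":[0,0,0],"rotation":[0,0,0],"claw":1},
    {"xyz":[0,0,0],"rotation":[0,0,0],"claw":1},
    {"xyz":[0,0,0],"rotation":[0,0,0],"claw":1},
  ],
)

```text
clock: 15.13
position: [0.3816, 0.3272, 0.189]
orientation: [-1.06, 0.0, -1.483]
contact_force: [0.2, 0.4, -1.2]
grip_width: 0.0535
```

```bash
python3 - <<'E'
from kin import *
print(o['position'],o['grip_width'])
goto(*place(0,.048,.13))
R0=rot('xyz',o['orientation']).as_matrix();e=o['position']+R0@EYE;print('eye now (panel)',(e-C)@PR)
w=cam('wrist');np.savez('wrist5.npz',**{k:w[k] for k in('img','depth','R','t','K','d')})
X=cloud(w);Pp=(X-C)@PR;hsv=cv2.cvtColor(w['img'],cv2.COLOR_RGB2HSV).astype(int)
m=((hsv[...,0]<8)|(hsv[...,0]>172))&(hsv[...,1]>110)&(Pp[...,2]>.1)&(Pp[...,2]<.22)
Q=Pp[m];print(m.sum(),np.round(np.percentile(Q,[1,50,99],axis=0),4).tolist())
top=Q[:,0]>np.percentile(Q[:,0],99.7);print('ring tip',Q[top].mean(0))
r=Q[Q[:,0]>Q[:,0].max()-.03];print('ring y extent',np.percentile(r,[1,99],axis=0))
m0=Q.mean(0);n=np.linalg.svd(Q-m0,full_matrices=False)[2][2];print('normal panel',n)
im=w['img'].copy()
for p in(e,P(0,.048,.088)):
    u=proj(w,p)[0];cv2.circle(im,tuple(int(round(x)) for x in u),3,(0,255,0),1)
save('w5.png',im)
E
```

```text
[0.38162822 0.32722068 0.18896674] 0.053486638809992146
t15.13 xyz [-4.7 29.5  2.1] rot [ 0.003 -0.004  0.002] |d|30 ang0 q6 2.46
eye now (panel) [0.00237205 0.04314649 0.15936017]
8860 [[-0.1026, 0.0175, 0.1604], [-0.0181, 0.0432, 0.1643], [0.0258, 0.0697, 0.1662]]
ring tip [0.02686846 0.04270778 0.16144634]
ring y extent [[-0.00226479  0.020818    0.16034054]
 [ 0.0266662   0.06531983  0.16550686]]
normal panel [0.01483082 0.00439076 0.99988038]
```

View pics/w5.png

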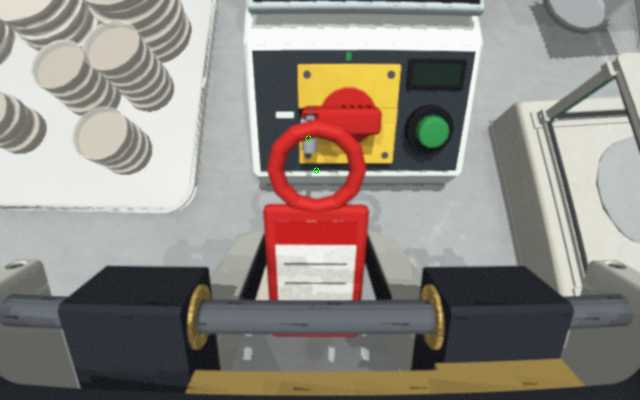

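Wrist view: the ring's eye is at (316,170), and the image-measured eye agrees with the prediction within 1 mm. The pin projects to (308,138). Now I'll align and descend.

Call:
servo_tool(
  commands=[
    {"xyz":[-5,10,2],"rotation":[0.003,-0.004,0.002],"claw":1},
    {"xyz":[-5,20,2],"rotation":[0.003,-0.004,0.002],"claw":1},
    {"xyz":[-5,29,2],"rotation":[0.003,-0.004,0.002],"claw":1},
    {"xyz":[-5,29,2],"rotation":[0.003,-0.004,0.002],"claw":1},
    {"xyz":[-5,29,2],"rotation":[0.003,-0.004,0.002],"claw":1},
    {"xyz":[-5,29,2],"rotation":[0.003,-0.004,0.002],"claw":1},
  ],
)

```text
clock: 15.68
position: [0.3967, 0.3341, 0.1639]
orientation: [-1.058, -0.001, -1.478]
contact_force: [-0.5, -0.0, -1.0]
grip_width: 0.0538
```

```bash
cat >> kin.py <<'E'
def eyenow():
    R0=rot('xyz',o['orientation']).as_matrix();e=o['position']+R0@EYE;print('eye now (panel)',np.round((e-C)@PR,4),'F',np.round(o['contact_force']@PR,1))
E
python3 - <<'E'
from kin import *
eyenow()
for z in (.13,.1,.075,.047): goto(*place(0,.048,z))
E
```

```text
eye now (panel) [-0.0007  0.0489  0.13  ] F [-1.   0.  -0.5]
t15.68 xyz [ 0.8 -0.1  0.7] rot [0.001 0.001 0.   ] |d|1 ang0 q6 2.49
t15.68 xyz [ 0.8 29.6  5.2] rot [0.001 0.001 0.   ] |d|30 ang0 q6 2.49
t15.68 xyz [ 0.8 54.3  8.9] rot [0.001 0.001 0.   ] |d|55 ang0 q6 2.49
t15.68 xyz [ 0.8 82.  13.2] rot [0.001 0.001 0.   ] |d|83 ang0 q6 2.49
```

Call:
servo_tool(
  commands=[
    {"xyz":[1,10,2.2],"rotation":[0,0,0],"claw":1},
    {"xyz":[1,20,3.7],"rotation":[0,0,0],"claw":1},
    {"xyz":[1,30,5.2],"rotation":[0,0,0],"claw":1},
    {"xyz":[1,38,6.5],"rotation":[0,0,0],"claw":1},
    {"xyz":[1,46,7.7],"rotation":[0,0,0],"claw":1},
    {"xyz":[1,54,8.9],"rotation":[0,0,0],"claw":1},
    {"xyz":[1,54,8.9],"rotation":[0,0,0],"claw":1},
    {"xyz":[1,54,8.9],"rotation":[0,0,0],"claw":1},
  ],
)

```text
clock: 16.35
position: [0.4309, 0.3363, 0.1208]
orientation: [-1.059, -0.001, -1.478]
contact_force: [-0.3, 0.2, -1.2]
grip_width: 0.0535
```

```bash
python3 - <<'E'
from kin import *
eyenow()
for z in (.06,.047): goto(*place(0,.048,z))
s=cam('side');v=proj(s,P(-.02,.045,.06))[0].astype(int)
w=cam('wrist');u=proj(w,P(0,.047,.08))[0].astype(int)
A=cv2.resize(w['img'][u[1]-70:u[1]+70,u[0]-70:u[0]+70],(400,400));B=cv2.resize(s['img'][v[1]-35:v[1]+35,v[0]-35:v[0]+35],(400,400),interpolation=2)
save('w6.png',np.hstack([A,B]))
E
```

```text
eye now (panel) [-0.0002  0.0479  0.075 ] F [-0.9  0.2 -0.8]
t16.35 xyz [-0.1 14.8  2.5] rot [0.001 0.001 0.001] |d|15 ang0 q6 2.53
t16.35 xyz [-0.1 27.7  4.4] rot [0.001 0.001 0.001] |d|28 ang0 q6 2.53
```

View pics/w6.png

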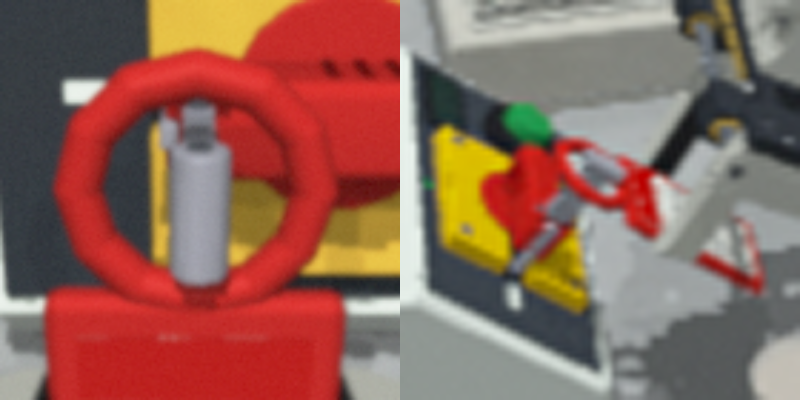

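The ring is threaded: the pin passes through the eye in both crops and the force is near zero. I'll lower it onto the handle.

Call:
servo_tool(
  commands=[
    {"xyz":[0,8,1.3],"rotation":[0,0,0],"claw":1},
    {"xyz":[0,15,2.5],"rotation":[0,0,0],"claw":1},
    {"xyz":[0,21,3.4],"rotation":[0,0,0],"claw":1},
    {"xyz":[0,27,4.3],"rotation":[0,0,0],"claw":1},
    {"xyz":[0,27,4.3],"rotation":[0,0,0],"claw":1},
    {"xyz":[0,27,4.3],"rotation":[0,0,0],"claw":1},
  ],
)

```text
clock: 16.95
position: [0.4479, 0.338, 0.0995]
orientation: [-1.059, -0.001, -1.478]
contact_force: [0.6, -0.3, -1.2]
grip_width: 0.0537
```

```bash
python3 - <<'E'
from kin import *
eyenow();goto(*place(0,.048,.045))
E
```

```text
eye now (panel) [0.0001 0.048  0.0478] F [-0.3 -0.4 -1.3]
t16.95 xyz [-0.1  2.8  0.3] rot [0.001 0.001 0.   ] |d|3 ang0 q6 2.57
```

Call:
servo_tool(
  commands=[
    {"xyz":[0,2,0],"rotation":[0,0,0],"claw":1},
    {"xyz":[0,2,0],"rotation":[0,0,0],"claw":0.2},
    {"xyz":[0,2,0],"rotation":[0,0,0],"claw":0},
    {"xyz":[0,2,0],"rotation":[0,0,0],"claw":0},
    {"xyz":[0,2,0],"rotation":[0,0,0],"claw":0},
    {"xyz":[0,2,0],"rotation":[0,0,0],"claw":0},
    {"xyz":[0,-30,0],"rotation":[0,0,0],"claw":0},
    {"xyz":[0,-65,0],"rotation":[0,0,0],"claw":0},
    {"xyz":[0,-100,0],"rotation":[0,0,0],"claw":0},
    {"xyz":[0,-100,0],"rotation":[0,0,0],"claw":0},
  ],
)

```text
clock: 17.78
position: [0.3991, 0.3355, 0.1933]
orientation: [-1.05, 0.005, -1.476]
contact_force: [0.5, 1.0, 0.5]
grip_width: 0.0931
```

```bash
python3 - <<'E'
from kin import *
s=cam('side');v=proj(s,P(-.02,.045,.06))[0].astype(int)
w=cam('wrist');u=np.clip(proj(w,P(-.02,.03,.05))[0].astype(int),110,400);np.savez('wrist7.npz',**{k:w[k] for k in('img','depth','R','t','K','d')})
A=cv2.resize(w['img'][u[1]-110:u[1]+110,u[0]-110:u[0]+110],(400,400));B=cv2.resize(s['img'][v[1]-35:v[1]+35,v[0]-35:v[0]+35],(400,400),interpolation=2)
save('w7.png',np.hstack([A,B]))
for n,c in(('w',w),('s',s)):
    Pp=(cloud(c)-C)@PR;hsv=cv2.cvtColor(c['img'],cv2.COLOR_RGB2HSV).astype(int)
    m=((hsv[...,0]<8)|(hsv[...,0]>172))&(hsv[...,1]>110)&(Pp[...,0]<-.013)&(Pp[...,0]>-.16)&(abs(Pp[...,1])<.12)&(abs(Pp[...,2])<.1)
    Q=Pp[m]
    if len(Q)>20: n_=np.linalg.svd(Q-Q.mean(0),full_matrices=False)[2][2];print(n,len(Q),np.round(np.percentile(Q,[2,50,98],axis=0),3).tolist(),'normal',n_)
    g=(hsv[...,0]>45)&(hsv[...,0]<85)&(hsv[...,1]>120)&(abs(Pp[...,0])<.05)&(abs(Pp[...,1]+.06)<.04)&(abs(Pp[...,2])<.06)
    print('key',g.sum(),np.round(np.percentile(Pp[g],[3,50,97],axis=0),4).tolist())
E
```

```text
w 1827 [[-0.103, 0.007, -0.001], [-0.034, 0.039, 0.029], [-0.015, 0.072, 0.044]] normal [-0.31894552  0.17359951  0.93173868]
key 906 [[-0.0252, -0.0742, 0.0149], [-0.0109, -0.06, 0.0246], [0.001, -0.0485, 0.0262]]
s 128 [[-0.099, 0.029, -0.011], [-0.035, 0.065, 0.025], [-0.018, 0.076, 0.041]] normal [ 0.51750109 -0.10318223 -0.84943867]
key 46 [[-0.0194, -0.067, 0.0128], [-0.0062, -0.054, 0.021], [0.002, -0.0481, 0.0262]]
```

View pics/w7.png

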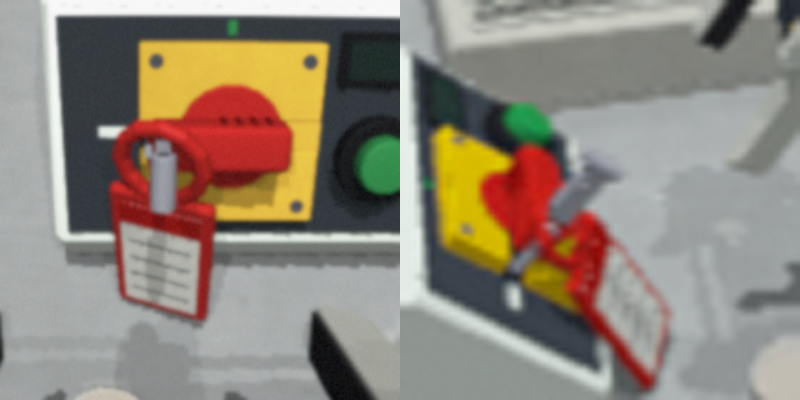

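Wrist and side crops: the tag hangs by its eye on the raised hasp, ring down at the handle and plate against the panel's lower edge, with a tilt of about 0.4–0.55 rad (limit 0.9). Next is the key.

```bash
cat >> kin.py <<'E'
def key(z,al=.25):
    R=tagtool(PR,al,0);return P(-.012,-.061,z)-.014*R[:,1],R
E
python3 - <<'E'
from kin import *
for al in(.15,.25):
    for z in(.06,.015):
        q,e=ik(*key(z,al),[.4,.25,2.1,-.5,.4,2.5]);print(al,z,np.round(q,2),round(e,4))
goto(*key(.075));goto(*key(.04));goto(*key(.015))
E
```

```text
0.15 0.06 [ 0.32  0.11  2.13 -0.28  0.41  2.02] 0.0
0.15 0.015 [ 0.3   0.22  2.12 -0.33  0.31  2.07] 0.0
0.25 0.06 [ 0.3   0.13  2.05 -0.16  0.55  1.89] 0.0
0.25 0.015 [ 0.28  0.23  2.04 -0.17  0.47  1.9 ] 0.0
t17.88 xyz [110.1  67.4  28.4] rot [-0.103  0.001 -0.003] |d|132 ang6 q6 2.44
t17.88 xyz [110.2 102.   33.5] rot [-0.103  0.001 -0.003] |d|154 ang6 q6 2.44
t17.88 xyz [110.2 126.7  37.1] rot [-0.103  0.001 -0.003] |d|172 ang6 q6 2.44
```

Call:
servo_tool(
  commands=[
    {"xyz":[35,0,8],"rotation":[-0.03,0,0],"claw":1},
    {"xyz":[70,0,15],"rotation":[-0.06,0,0],"claw":1},
    {"xyz":[110,5,25],"rotation":[-0.103,0,-0.003],"claw":1},
    {"xyz":[110,35,27],"rotation":[-0.103,0,-0.003],"claw":1},
    {"xyz":[110,67,28],"rotation":[-0.103,0,-0.003],"claw":1},
    {"xyz":[110,67,28],"rotation":[-0.103,0,-0.003],"claw":1},
    {"xyz":[110,67,28],"rotation":[-0.103,0,-0.003],"claw":1},
    {"xyz":[110,67,28],"rotation":[-0.103,0,-0.003],"claw":1},
    {"xyz":[110,67,28],"rotation":[-0.103,0,-0.003],"claw":1},
    {"xyz":[110,67,28],"rotation":[-0.103,0,-0.003],"claw":1},
  ],
)

```text
clock: 18.72
position: [0.466, 0.2302, 0.1439]
orientation: [-1.159, -0.003, -1.478]
contact_force: [-0.3, -0.5, 0.6]
grip_width: 0.0312
```

```bash
python3 - <<'E'
from kin import *
print(o['grip_width'],o['contact_force'])
for z in(.028,.018,.013):goto(*key(z))
E
```

```text
0.031200308222068488 [-0.2726923  -0.54526245  0.5648902 ]
t18.72 xyz [-0.1 45.6 12.9] rot [0.001 0.002 0.002] |d|47 ang0 q6 1.89
t18.72 xyz [-0.1 55.2 15.4] rot [0.001 0.002 0.002] |d|57 ang0 q6 1.89
t18.72 xyz [-0.1 60.1 16.6] rot [0.001 0.002 0.002] |d|62 ang0 q6 1.89
```

Call:
servo_tool(
  commands=[
    {"xyz":[0,35,10],"rotation":[0,0,0],"claw":1},
    {"xyz":[0,43,12],"rotation":[0,0,0],"claw":1},
    {"xyz":[0,43,12],"rotation":[0,0,0],"claw":1},
    {"xyz":[0,43,12],"rotation":[0,0,0],"claw":1},
    {"xyz":[0,46,13],"rotation":[0,0,0],"claw":1},
    {"xyz":[0,49,13.8],"rotation":[0,0,0],"claw":1},
    {"xyz":[0,52,14.6],"rotation":[0,0,0],"claw":1},
    {"xyz":[0,55,15.4],"rotation":[0,0,0],"claw":1},
    {"xyz":[0,55,15.4],"rotation":[0,0,0],"claw":1},
  ],
)

```text
clock: 19.47
position: [0.5013, 0.233, 0.1003]
orientation: [-1.16, -0.003, -1.479]
contact_force: [-18.4, -3.1, 26.4]
grip_width: 0.0004
```

```bash
python3 - <<'E'
from kin import *
R0=rot('xyz',o['orientation']).as_matrix();tip=(o['position']+.014*R0[:,1]-C)@PR
print(o['grip_width'],o['contact_force']@PR,'tip',tip)
E
```

```text
0.00043804976417856275 [ 1.61494539 -1.35639236 32.23759566] tip [-0.01215532 -0.06158601  0.01924148]
```

The force is 32 N along the panel normal with the tip 6 mm below the key's rest face, so the key is at its stop. I'll hold briefly, then back off.

Call:
servo_tool(
  commands=[
    {"xyz":[0,-1,0],"rotation":[0,0,0],"claw":1},
    {"xyz":[0,-1,0],"rotation":[0,0,0],"claw":1},
    {"xyz":[0,-30,-6],"rotation":[0,0,0],"claw":1},
    {"xyz":[0,-70,-15],"rotation":[0,0,0],"claw":1},
    {"xyz":[0,-110,-25],"rotation":[0,0,0],"claw":1},
    {"xyz":[0,-150,-40],"rotation":[0,0,0],"claw":1},
    {"xyz":[0,-150,-40],"rotation":[0,0,0],"claw":1},
    {"xyz":[0,-150,-40],"rotation":[0,0,0],"claw":1},
    {"xyz":[0,-150,-40],"rotation":[0,0,0],"claw":1},
  ],
)

```text
clock: 20.22
position: [0.4062, 0.2242, 0.2202]
orientation: [-1.159, -0.003, -1.479]
contact_force: [-0.3, 0.5, 0.5]
grip_width: 0.001
```

```bash
python3 - <<'E'
from kin import *
print(o['clock'],o['position'],o['contact_force'],o['qd'].round(3))
w=cam('wrist');s=cam('side')
for n,c in(('w',w),('s',s)):
    Pp=(cloud(c)-C)@PR;hsv=cv2.cvtColor(c['img'],cv2.COLOR_RGB2HSV).astype(int);S=hsv[...,1]
    g=(hsv[...,0]>45)&(hsv[...,0]<85)&(S>120)&(abs(Pp[...,0])<.05)&(abs(Pp[...,1]+.06)<.04)&(abs(Pp[...,2])<.06)
    print('key',g.sum(),np.round(np.percentile(Pp[g],[50,97],axis=0),4).tolist())
    m=((hsv[...,0]<8)|(hsv[...,0]>172))&(S>110)&(Pp[...,0]<-.013)&(Pp[...,0]>-.16)&(abs(Pp[...,1])<.12)&(abs(Pp[...,2])<.1)
    print('tag',np.round(np.percentile(Pp[m],[2,50,98],axis=0),3).tolist())
    b=(abs(Pp[...,0])<.04)&(abs(Pp[...,1]-.045)<.04)&(Pp[...,2]<.11)&(S<90)&(Pp[...,2]>.055)
    print('hasp',b.sum(),np.round(np.percentile(Pp[b],[5,50,95],axis=0),4).tolist())
v=proj(s,P(-.02,.03,.05))[0].astype(int);u=np.clip(proj(w,P(-.02,.03,.05))[0].astype(int),110,[530,290])
save('w8.png',np.hstack([cv2.resize(w['img'][u[1]-110:u[1]+110,u[0]-110:u[0]+110],(400,400)),cv2.resize(s['img'][v[1]-35:v[1]+35,v[0]-35:v[0]+35],(400,400),interpolation=2)]))
E
```

```text
20.2167 [0.40616366 0.22422417 0.22021021] [-0.28935348  0.51072639  0.51998487] [-0.01   0.043  0.009  0.    -0.001 -0.   ]
key 787 [[-0.0104, -0.0613, 0.0248], [0.001, -0.0491, 0.0263]]
tag [[-0.101, 0.009, 0.008], [-0.034, 0.031, 0.032], [-0.017, 0.067, 0.045]]
hasp 628 [[-0.0087, 0.0429, 0.0575], [0.0018, 0.0449, 0.0848], [0.0108, 0.0501, 0.0884]]
key 46 [[-0.0064, -0.0539, 0.022], [0.0017, -0.0451, 0.0259]]
tag [[-0.099, 0.025, -0.011], [-0.035, 0.063, 0.025], [-0.018, 0.075, 0.041]]
hasp 64 [[-0.0098, 0.0453, 0.0569], [0.0, 0.0501, 0.0742], [0.01, 0.053, 0.0872]]
```

View pics/w8.png

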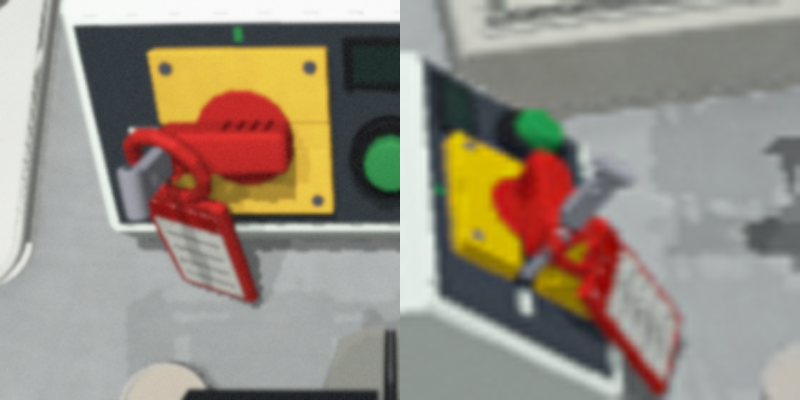

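Final view: the key is out at its original height, the hasp is upright at y≈48 mm, the handle is at off, and the tag is hanging in the same place as before the key press. Handing in.

Call:
servo_tool(
  commands=[
    {"xyz":[0,0,0],"rotation":[0,0,0],"claw":1},
    {"xyz":[0,0,0],"rotation":[0,0,0],"claw":1},
    {"xyz":[0,0,0],"rotation":[0,0,0],"claw":1},
  ],
)

```text
clock: 20.57
position: [0.4061, 0.2239, 0.2188]
orientation: [-1.163, -0.004, -1.479]
contact_force: [-0.0, -0.3, 0.6]
grip_width: 0.0004
```

```bash
python3 -c "
from cell import manip
print(manip.job_done(), manip.get_obs()['contact_force'])"
```

```text
the job is handed in; nothing more can be done
the job is handed in; nothing more can be done
```

The shaker is locked out and I handed the job in at about 20.6 s of the 72 s. No verdict comes back, so these are my own checks.

- **Handle:** I turned the isolator a quarter turn onto its off stop. The images put it within 1° of off.
- **Hasp:** I swung it up until it met its stop; the reaction there was about 14 N. Later images show it standing straight out of the panel.
- **Tag:** I threaded the eye of the larger red tag over the hasp, lowered it to about 6 mm above the hinge and let go. It hangs there with its ring tilted about 0.4–0.55 rad (the limit is 0.9). Views before and after the key press show it in the same place to within a few millimetres. I did not measure the eye's exact position on the hasp after release.
- **Start key:** I pressed it in about 6 mm, to its stop, at about 32 N. It is back out at its original height.
- **Robot and bystanders:** The arm ended clear of everything with near-zero force. The petri dish, dish and other bench items seemed undisturbed in the views I had, but I did not re-measure them.

**What disagreed:**
- The panel came out about 5 mm further out in the images than the given sizes implied. I corrected for this, and the key press height agreed with the corrected frame.
- One refit of the tag from the top camera was blocked by the arm and landed on another object, so I discarded it and used the wrist camera.

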